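# Clamp the marker cup with the T-key and fill it

## Robot

A 6-joint arm with a two-finger parallel gripper is mounted at the origin on a cart in front of the work surface, level with it; the furniture and walls round the work are solid. World frame = base frame: x ahead of the robot, y to its left, z up, the work surface at z = 0. Lengths are in mm, angles in degrees, forces in N, time in s.
With the tool pointing down it reaches from about 225 to 725 mm from the base axis. Payload 3.1 kg.
Tool frame: the origin (TCP) lies at the very end of the fingers, on their centre line; the grasp point (between the pads) lies 19 mm behind it; z points along the fingers, y is the line along which they close (so a half turn about z gives the same grasp; the last joint's range is limited). The gripper opens to 85 mm and grips with 20 to 120 N. Pads are 22 mm wide; open, the fingers measure 114 mm over their backs; the gripper's body (76 mm by 85 mm) begins 54 mm behind the grasp point. The pads swing forward as they close: fully open they stand 13 mm farther back than shut.
Start: joints at [60.573, 2.75, 5.684, 92.934, 0, 82.678], TCP at [197.564, 486.401, 231.312] pointing down, gripper open.
Joint ranges: [-166.93, 166.93], [-56.73, 111.36], [-69.38, 81.34], [-121.58, 131.49], [-85.45, 84.26], [-180, 180]. Speed limits (degrees/s): [159.86, 159.86, 180, 180, 180, 180].

## Interface

Orientations are given as a 3x3 rotation matrix whose columns are the frame's x, y, z axes.
In Python, from station import state, grab_frame, camera_info, finish_job gives the robot as it stands. The module is installed in compiled form; this text tells all that it offers.
- The arm moves only by the tool jog_arm, never from a script. Its argument "commands" is one flat list of numbers, 5 for each row, row after row: the finger opening in mm, from 0 to 85.4, then the shift along the tool's x, y, z in mm, then the turn about the tool's z in units of 5 degrees (1.0 is 5 degrees). In form: [fingers, dx, dy, dz, turn, fingers, dx, dy, dz, turn, ...]. A call has 1 to 20 rows; each row is the pose to reach, as a shift and turn from the pose commanded when the call began, along the tool's axes at that moment; what a row does not reach only later rows make up. A row lasts 1/10 s, in which the tool goes at most 50 mm and 8.59 degrees, less where a joint would pass 70% of its speed; a pose out of reach is approached as far as the arm can. A call with a gripper value outside its range is refused whole. The fingers move at their own pace and stop on an object; "newtons" is the grip in N (left out, the last holds). Time passes only in rows, so rows that repeat a pose let the fingers close. It gives the time, the measured TCP pose, the force, the opening and the grip force at its end, in the units of the state.
- state(): the state, without advancing time (a new reading comes with each control period).
- grab_frame(name): name is "scene" or "top"; returns (picture, depth): 420x560x3 uint8, blue, green, red; 420x560 float32, mm along the optical axis (not along the pixel's ray), 0 where there is no reading.
- camera_info(name): a dict with "mtx" (3x3 intrinsics, pixels), "dist" ([k1, k2, p1, p2, k3] as OpenCV has them; the pictures are not rectified), "R" (3x3) and "t" (3): a world point X has camera coordinates R X + t. Camera axes: x right, y down, z forward; pixel columns grow to the right and rows downward; lengths in mm; the calibration is good to about 2 mm. A picture is of the moment at which its call begins. camera_info takes no time and is no camera call.
- finish_job(): hands the job in; it is judged then, once.
The state is a dict: "t": time; "q": joint angles; "dq": joint speeds; "tau": joint torques, N m; "eef_pos": TCP position; "tool_rot": TCP orientation; "contact_force": force on the tool from outside, world axes, zero at the start; "moment": the same for the moment, N m; "opening": finger opening in mm; "grip_force": force on a finger pad.
Only numpy, scipy, OpenCV 4.12 (cv2) and the standard library are available. Lean on these libraries where they do the work, as an engineer would, in place of code of your own. Each camera call takes 0.05 s, during which the arm holds its last target. There are 200 camera calls.

## Task

Stand the white cup upright in the bench clamp and tighten the clamp's sunken screw clockwise with the red T-handle key, all the way to its stop, so that the cup is held firmly. Put the key back in its black stand, stand every marker that lies on the worktop well down in the clamped cup, and leave the dropper bottle, vial and tape roll where they are.

Things in the scene. Friction and masses are not known exactly. Their poses are not given: they have to be found in the camera images.
- t_key: the steel T-handle key, 134 mm long, 0.16 kg (origin: lower tip). From the tip up: 9 mm square point to 4 mm, 12 mm square bit to 18 mm (sides along local x and y, as the bar), 22 mm round collar to 36 mm, flange 38 mm across to 42 mm, 12 mm shaft, cross bar. The bit has about 10 deg of play in the socket
- clamp: the bench clamp, fixed to the worktop (origin: centre of its underside, local z up). Grey base 100 x 200 mm (x, y), 8 mm thick. Toward +y a V jaw of two blue blocks, in the middle the rubber moving jaw, both 42 mm high above the worktop; toward -y a blue screw housing 52 x 52 mm, 45 mm high
- clamp_nest (a point): where the cup is to stand in the bench clamp (centre of the cup's underside), on its 8 mm thick grey base plate. Local +y points to the blue fixed V jaw, -y to the black rubber moving jaw and, 107 mm from here, the clamping screw. Open, about 5 mm is free round a cup set here; tightening pushes the cup 5 mm toward +y into the V
- screw_socket (a point): mouth of the 14 mm square socket in the brass clamping screw, on its axis, 24 mm above the worktop, at the bottom of a 25 mm round well in the blue housing (top 45 mm above the worktop); fingers do not fit. Socket 15 mm deep. Local z up; local x and y are square to the socket's sides and turn with the screw
- clamp_screw (a joint): angle of the clamping screw, rad, grows as it is turned clockwise seen from above: 0 to 0.5 at the start (open), end stop at 4.2. It drives the moving jaw 3.3 mm per rad through a spring; the jaw meets the cup at about 3.0, then presses harder until the stop (about 10 N). Turning takes 0.12 to 0.2 N m; it stays where it is left
- clamp_jaw: the moving jaw of the clamp, a black rubber block 46 x 12 x 32 mm that slides along local +y toward the V jaw as the screw is tightened (origin: centre of the clamp's underside while the clamp is fully open)
- key_handle (a point): centre of the red cross bar of the T-handle key, where to grasp it: bar 70 mm along local x, 14 mm wide along local y, 16 mm high, 126 mm above the key's lower tip (local z up). With the key fully in the screw or in the stand its flange rests on the rim, this point is 135 mm above the worktop, and the key stays upright when let go
- key_tip (a point): centre of the lower end of the T-handle key
- stand_hole (a point): mouth (top centre) of the 25 mm round hole in the black key stand, a fixed block 64 x 64 mm, 45 mm high; the hole is over 36 mm deep
- cup_center (a point): centre, half-way up, of the white round cup: outside 64 mm, inside 57 mm across, 95 mm high, floor 5 mm thick, 0.12 kg, open upward along local z; it can be grasped across its outside
- marker_1_center (a point): centre of the felt marker with the black cap (white barrel), 124 mm long, 13 mm thick, 20 g, with a square black anti-roll ring (17 mm wide, 7 mm long) 52 mm either side of the centre; it lies flat, centre 7 mm above the worktop. Local y runs along the barrel (cap toward -y), z up. May be absent.
- marker_2_center (a point): centre of the felt marker with the blue cap (white barrel), 124 mm long, 13 mm thick, 20 g, with a square black anti-roll ring (17 mm wide, 7 mm long) 52 mm either side of the centre; it lies flat, centre 7 mm above the worktop. Local y runs along the barrel (cap toward -y), z up. May be absent.
- marker_3_center (a point): centre of the felt marker with the red cap (white barrel), 124 mm long, 13 mm thick, 20 g, with a square black anti-roll ring (17 mm wide, 7 mm long) 52 mm either side of the centre; it lies flat, centre 7 mm above the worktop. Local y runs along the barrel (cap toward -y), z up. May be absent.
- marker_1: the marker with the black cap (origin 7 mm below its centre)
- marker_2: the marker with the blue cap (origin 7 mm below its centre)
- marker_3: the marker with the red cap (origin 7 mm below its centre)
- cup: the white cup (origin: centre of its underside)
- dropper: dropper bottle with black top, 29 mm across, 100 mm high, bystander (origin at its underside)
- vial: yellow screw-cap vial, 30 mm across, 65 mm high, bystander (origin at its underside)
- tape: roll of tan tape, 104 mm across, 25 mm high, bystander (origin at its underside)
Mind the look-alikes: they are no part of the job. Leave any green or orange look-alike of the t_key alone.

How it is judged (in metres and radians):
On the way, in this order (a step that is already met when the one before it is completed fails the run):
1. the cup stands upright on the clamp's base at its place between the jaws (horizontal distance between cup_center and clamp_nest below 0.012 m and z of cup_center in the frame of clamp_nest below 0.052 m and angle between cup_center's own z axis and vertical below 0.1 rad), for 0.2 s.
2. the screw is tightened with the key in its socket, and the jaw presses on the cup (all of step 1 and value of joint clamp_screw above 3.8 rad and contact force between clamp_jaw and cup above 3 N and horizontal distance between key_tip and screw_socket below 0.01 m and z of key_tip in the frame of screw_socket below -0.006 m), for 0.2 s.
At the end, for the whole second after the job is handed in: Cup upright within 12 mm of its place in the clamp, screw past 3.8 rad with the jaw pressing on the cup (over 3 N); key upright in its stand, at least 30 mm deep; every marker present stands in the cup, not falling, under 0.7 rad off its axis (all of step 1 and value of joint clamp_screw above 3.8 rad and contact force between clamp_jaw and cup above 3 N and horizontal distance between key_tip and stand_hole below 0.01 m and z of key_tip in the frame of stand_hole below -0.03 m and angle between key_handle's own z axis and vertical below 0.15 rad and linear speed of t_key below 0.03 m/s and horizontal distance between each of marker_1_center, marker_2_center, marker_3_center and cup_center below 0.04 m and z of each of marker_1_center, marker_2_center, marker_3_center in the frame of cup_center below 0.062 m and angle between the y axis of each of marker_1_center, marker_2_center, marker_3_center and the z axis of cup_center, either way round below 0.7 rad and linear speed of each of marker_1, marker_2, marker_3 below 0.1 m/s); the robot touches nothing.
It fails at once if the dropper is moved by more than 3 cm (distance of dropper from where it was at the start of the episode above 0.03 m).
It fails at once if the vial is moved by more than 3 cm (distance of vial from where it was at the start of the episode above 0.03 m).
It fails at once if the tape is moved by more than 3 cm (distance of tape from where it was at the start of the episode above 0.03 m).
Of marker_1, marker_2, marker_3 only 2 to 3 are there at a start; the rules pass over those that are not, and their reading is None.
At some moment in a run one of marker_1, marker_2, marker_3 may be knocked a few centimetres aside while the robot is not near it.
It also fails if it takes over 210 s, if anything falls off the work surface, if the arm or the gripper's body presses on something with over 40 N, if the wrist force passes 120 N, or if a joint passes its speed limit or range.

## Working session

There is one attempt and no reset: what is moved stays moved. The work goes in short steps, Python scripts to look and compute and a tool call to move; the robot and the scene stay as the last step left them, time stands still between calls to the robot, and variables do not carry over. Pictures are saved under pics/ and viewed, at most 14 in all, crops included, and the job is handed in when it is done.

Besides the shell and the picture viewer there is one more tool, called after "Emit:" as name(argument=value, ...) on one line, values as JSON. jog_arm: Moves the arm, as the interface text tells. Its arguments: {"type":"object","properties":{"commands":{"type":"array"},"newtons":{"type":"number"}},"required":["commands"]}

```bash
mkdir -p pics
cat > h.py <<'E'
import numpy as np, cv2
from station import state, grab_frame, camera_info, finish_job
def ray(cam,uv):
    c=camera_info(cam);K=np.array(c["mtx"],float);d=np.array(c["dist"],float);R=np.array(c["R"],float);t=np.array(c["t"],float).ravel()
    p=cv2.undistortPoints(np.array(uv,float).reshape(-1,1,2),K,d).reshape(-1,2)
    D=np.c_[p,np.ones(len(p))]@R
    return -R.T@t,D
def plane(cam,uv,z):
    o,D=ray(cam,uv);return o+D*((z-o[2])/D[:,2])[:,None]
def pts(cam,depth):
    h,w=depth.shape;u,v=np.meshgrid(np.arange(w),np.arange(h))
    o,D=ray(cam,np.c_[u.ravel(),v.ravel()]);P=o+D*depth.reshape(-1,1);P[depth.ravel()==0]=np.nan
    return P.reshape(h,w,3)
def px(cam,X):
    c=camera_info(cam);return cv2.projectPoints(np.array(X,float).reshape(-1,1,3),cv2.Rodrigues(np.array(c["R"],float))[0],np.array(c["t"],float),np.array(c["mtx"],float),np.array(c["dist"],float))[0].reshape(-1,2)
E
python3 - <<'E'
from h import *
for n in("scene","top"):
    p,d=grab_frame(n);cv2.imwrite(f"pics/{n}0.png",p);np.save(f"{n}0.npy",d)
    print(n,ray(n,[[280,210]]))
print(state())
E
```

```text
scene (array([-106.38675767,  285.10299084, 1349.22046783]), array([[ 0.48704389, -0.20349737, -0.8493818 ]]))
top (array([ 383.00885562,  -18.27280504, 1117.88384809]), array([[ 0.18614344, -0.04926542, -0.98163381]]))
{'t': 0.1, 'q': array([ 6.05741809e+01,  2.78879890e+00,  5.59977469e+00,  9.29347355e+01,
       -9.12162295e-04,  8.26781542e+01]), 'dq': array([-0.01339467, -0.10122186,  0.17901585,  0.08197374, -0.05677447,
       -0.05888121]), 'tau': array([ 2.56244668e-03, -3.39849007e+01,  3.20935786e+01,  1.57845241e-02,
       -2.26807833e-04,  5.54054552e-06]), 'eef_pos': array([197.28272369, 485.91197624, 230.22574522]), 'tool_rot': array([[-9.26502409e-01,  3.76287376e-01, -1.04733982e-03],
       [ 3.76288744e-01,  9.26500519e-01, -1.88917641e-03],
       [ 2.59487656e-04, -2.14442868e-03, -9.99997667e-01]]), 'contact_force': array([ 0.58882952, -0.04010306, -0.57146754]), 'moment': array([-0.03954528, -0.07185946, -0.00487622]), 'grip_force': 0.0, 'opening': 85.40694747147688}
```

View pics/scene0.png

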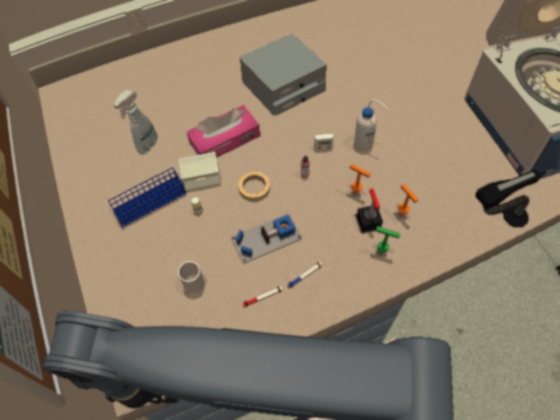

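View pics/top0.png

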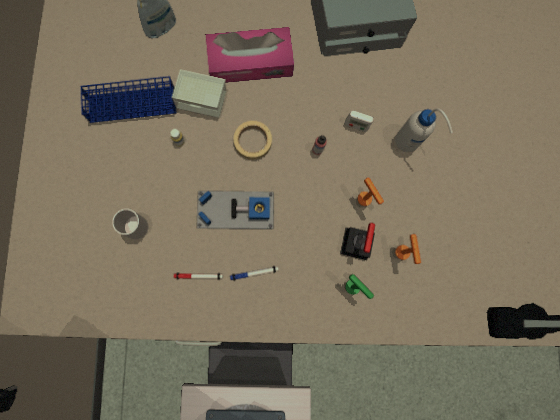

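The top view shows these items:
- **Cup:** (127,222).
- **Clamp:** (235,210), V jaw left and screw housing at (259,209).
- **Red key:** in its black stand, bar at (370,237).
- **Look-alikes:** orange at (370,193) and (410,250), green at (357,287).
- **Markers:** red at (198,276) and blue at (254,273). No black-capped one is visible.

The key I want is the red-barred one in the black stand.

Run:
```python
from h import *
p=cv2.imread("pics/top0.png");d=np.load("top0.npy");P=pts("top",d)
print("tcp px",px("top",[[197,486,230]]), "zrange table",np.nanmedian(P[250:330,30:90,2]))
hsv=cv2.cvtColor(p,cv2.COLOR_BGR2HSV);H,S,V=cv2.split(hsv)
def comp(m,box,name,z):
    x0,y0,x1,y1=box;mm=np.zeros(m.shape,np.uint8);mm[y0:y1,x0:x1]=m[y0:y1,x0:x1]
    n,l,s,c=cv2.connectedComponentsWithStats(mm,connectivity=8)
    for i in range(1,n):
        if s[i,4]<6: continue
        ys,xs=np.where(l==i);r=cv2.minAreaRect(np.c_[xs,ys].astype(np.float32))
        Q=P[l==i]
        zz=np.nanpercentile(Q[:,2],[5,50,95]).round(0)
        box4=plane("top",cv2.boxPoints(r),z)[:,:2];e=box4[1]-box4[0];f=box4[2]-box4[1]
        L=e if np.hypot(*e)>np.hypot(*f) else f
        print(name,s[i,4],c[i].round(1),"z",zz,"ctr",plane("top",[c[i]],z)[0].round(1),"rectctr",plane("top",[r[0]],z)[0].round(1),"len",np.hypot(*e).round(),np.hypot(*f).round(),"ang",np.degrees(np.arctan2(L[1],L[0])).round(1))
red=((H<8)|(H>172))&(S>130)&(V>60)
comp(red.astype(np.uint8),(340,215,400,265),"keybar",140)
blue=((H>95)&(H<125)&(S>120)).astype(np.uint8)
comp(blue,(190,180,285,240),"clampblue",43)
white=(V>150)&(S<90)
comp(white.astype(np.uint8),(165,255,290,290),"barrel",10)
comp(red.astype(np.uint8),(165,255,290,290),"redcap",10)
comp(blue,(165,255,290,290),"bluecap",10)
dark=(V<50)
comp(dark.astype(np.uint8),(335,220,400,265),"stand",45)
comp(dark.astype(np.uint8),(165,255,290,290),"rings",10)
# geometry by depth
def zreg(zlo,zhi,box,name):
    x0,y0,x1,y1=box;m=np.zeros(H.shape,bool);m[y0:y1,x0:x1]=True
    m&=(P[...,2]>zlo)&(P[...,2]<zhi);Q=P[m]
    r=cv2.minAreaRect(Q[:,:2].astype(np.float32));print(name,m.sum(),r,Q.mean(0).round(1))
zreg(90,105,(105,200,150,245),"cup rim")
zreg(4,13,(190,180,285,240),"base")
zreg(40,50,(245,193,275,224),"housing")
zreg(38,50,(338,222,378,262),"stand")
zreg(122,155,(345,215,385,262),"bar")
Z=cv2.resize(p[170:300,160:420],None,fx=3,fy=3,interpolation=cv2.INTER_CUBIC);cv2.imwrite("pics/crop1.png",Z)
```

```text
tcp px [[ -2.93953551 379.28623929]] zrange table -0.3584070421005663
keybar 191 [369.1 237.4] z [135. 142. 145.] ctr [ 510.5 -273.7  140. ] rectctr [ 510.4 -273.2  140. ] len 70.0 15.0 ang -12.2
clampblue 76 [205.  197.2] z [24. 42. 47.] ctr [614.2 118.9  43. ] rectctr [614.3 119.2  43. ] len 30.0 17.0 ang -47.2
clampblue 338 [258.6 208.1] z [23. 44. 48.] ctr [590.2 -17.8  43. ] rectctr [590.4 -17.6  43. ] len 48.0 52.0 ang -178.6
clampblue 58 [204.3 217.7] z [26. 43. 46.] ctr [561.4 118.   43. ] rectctr [561.4 118.2  43. ] len 9.0 36.0 ang -133.2
barrel 6 [276.5 268. ] z [11. 13. 15.] ctr [442.3 -67.8  10. ] rectctr [442.3 -67.8  10. ] len 3.0 5.0 ang -178.8
barrel 92 [260.2 271.5] z [ 9. 13. 16.] ctr [432.4 -26.7  10. ] rectctr [432.5 -26.   10. ] len 63.0 9.0 ang -78.0
barrel 103 [203.6 275.5] z [ 9. 12. 16.] ctr [418.6 116.5  10. ] rectctr [418.6 116.8  10. ] len 63.0 8.0 ang -88.5
barrel 6 [220.7 275.5] z [10. 14. 17.] ctr [419.7  73.4  10. ] rectctr [419.7  73.8  10. ] len 3.0 8.0 ang -177.5
redcap 73 [182.7 275.8] z [-2. 13. 16.] ctr [416.5 169.3  10. ] rectctr [415.8 171.1  
[... 684 characters left out ...]
 40.8  10. ] len 3.0 10.0 ang -177.8
cup rim 130 ((538.7288818359375, 300.5933837890625), (64.41346740722656, 60.515071868896484), 79.03240966796875) [537.2 300.8  94.2]
base 1995 ((592.960693359375, 39.945045471191406), (157.3992919921875, 247.71861267089844), 1.6029002666473389) [588.8  49.1   7.6]
housing 313 ((592.81982421875, -18.900537490844727), (47.69165802001953, 50.95331573486328), 1.841191053390503) [592.8 -17.6  44.5]
stand 404 ((512.333740234375, -274.29681396484375), (65.04413604736328, 64.40657043457031), 78.01081085205078) [ 511.  -266.2   45. ]
bar 206 ((512.7550048828125, -273.9889831542969), (14.836804389953613, 70.39405059814453), 79.41789245605469) [ 511.5 -272.8  140.8]
```

View pics/crop1.png

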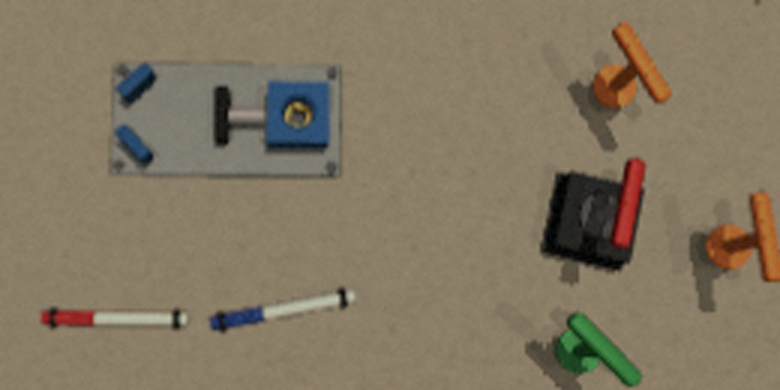

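The enlarged crop confirms it: the red bar stands in the black stand, and the neighbours are orange and green. The caps show one red marker and one blue. Next I'll refine the clamp, socket and cup positions.

Run:
```python
from h import *
def rect(cam,m,z,name,lo=30):
    n,l,s,c=cv2.connectedComponentsWithStats(m.astype(np.uint8),connectivity=8)
    for i in range(1,n):
        if s[i,4]<lo: continue
        cn=cv2.findContours((l==i).astype(np.uint8),cv2.RETR_EXTERNAL,cv2.CHAIN_APPROX_NONE)[0][0].reshape(-1,2)
        Q=plane(cam,cn,z)[:,:2].astype(np.float32);r=cv2.minAreaRect(Q)
        (ex,ey),_=cv2.minEnclosingCircle(Q)
        print(cam,name,s[i,4],c[i].round(1),"rect",np.round(r[0],1),np.round(r[1],1),round(r[2],1),"circ",round(ex,1),round(ey,1),"mean",plane(cam,[c[i]],z)[0,:2].round(1))
for cam,boxes in (("top",dict(clamp=(185,180,285,240),cup=(105,200,150,245),key=(335,215,400,265))),("scene",dict(clamp=(225,205,310,265),cup=(172,255,210,300),key=(350,180,390,235)))):
    p=cv2.imread(f"pics/{cam}0.png");d=np.load(f"{cam}0.npy");P=pts(cam,d)
    H,S,V=cv2.split(cv2.cvtColor(p,cv2.COLOR_BGR2HSV).astype(int))
    def M(b): m=np.zeros(H.shape,bool);x0,y0,x1,y1=boxes[b];m[y0:y1,x0:x1]=True;return m
    rect(cam,M("clamp")&(H>15)&(H<35)&(S>110)&(V>60),24,"brass",3)
    rect(cam,M("clamp")&(H>95)&(H<125)&(S>120)&(P[...,2]>36),45,"blue")
    b=p.astype(int);rect(cam,M("clamp")&((b[...,2]-b[...,0])<22),8,"base",200)
    rect(cam,M("cup")&(P[...,2]>88)&(P[...,2]<105),95,"cup")
    rect(cam,M("key")&((H<8)|(H>172))&(S>130)&(V>60),140,"bar")
    rect(cam,M("key")&(V<60)&(P[...,2]>35)&(P[...,2]<55),45,"stand",100)
p=cv2.imread("pics/top0.png");q=cv2.imread("pics/scene0.png")
a=cv2.resize(p[193:224,243:276],(396,372),interpolation=cv2.INTER_CUBIC);b=cv2.resize(q[212:243,268:301],(396,372),interpolation=cv2.INTER_CUBIC)
cv2.imwrite("pics/sock.png",np.hstack([a,b]))
```

```text
top brass 31 [259.  206.5] rect [597.1 -19.1] [20.8 14.7] 82.0 circ 595.1 -18.6 mean [597.9 -18.8]
top blue 57 [204.5 196.6] rect [615.7 120.1] [11.  28.9] 48.0 circ 614.5 118.8 mean [615.3 120. ]
top blue 301 [258.6 207.1] rect [591.4 -17.6] [49.  48.2] 1.7 circ 592.7 -17.6 mean [592.4 -17.9]
top blue 52 [203.9 217.2] rect [562.4 119.3] [32.6  8.8] 46.8 circ 563.2 118.5 mean [562.5 119. ]
top base 2811 [234.7 209.7] rect [592.6  43.7] [101.  198.6] 1.3 circ 592.9 43.1 mean [590.7  44.4]
top cup 145 [125.  221.9] rect [538.4 299.1] [60.5 65.1] 1.7 circ 539.4 299.2 mean [537.1 300.2]
top bar 191 [369.1 237.4] rect [ 510.7 -273.3] [15.4 69.7] 77.6 circ 510.4 -274.6 mean [ 510.5 -273.7]
top stand 410 [355.4 242.2] rect [ 510.9 -272.6] [65.5 62.5] 77.4 circ 510.6 -272.4 mean [ 509.8 -263.5]
scene brass 5 [283.6 224.8] rect [600.7 -20.5] [9.3 3.6] 65.2 circ 599.1 -19.8 mean [599.6 -20.4]
scene blue 179 [283.8 225. ] rect [587.  -15.8] [49.  54.3] 89.3 circ 586.6 -14.5 mean [587.6 -16. ]
scene base 760 [279.1 230.6] rect [591.5   8.6] [ 98.3 130.3] 1.2 circ 595.3 7.9 mean [595.   -2.6]
scene base 340 [243.3 246.4] rect [595.9 117.4] [106.7  46.7] 1.7 circ 595.6 120.6 mean [590.3 119.7]
scene cup 106 [188.8 271.5] rect [536.4 300.5] [59.7 65. ] 71.5 circ 535.5 298.9 mean [535.4 300. ]
scene bar 110 [374.4 198.8] rect [ 507.6 -272. ] [16.4 74.3] 75.8 circ 507.8 -271.1 mean [ 506.  -271.5]
scene stand 255 [368.6 217.6] rect [ 505.3 -268.9] [62.7 65.1] 78.1 circ 504.1 -267.6 mean [ 501.3 -264. ]
```

View pics/sock.png

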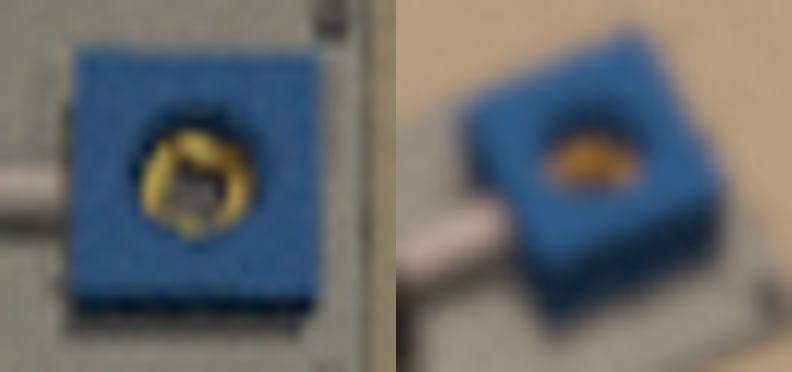

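The socket crop shows the square socket turned about 15° clockwise, so the screw is near 0.25 rad. Now I'll go for the cup.

```bash
cat >> h.py <<'E'
def go(*T):
    "T: rows (x,y,z,yaw of tool y axis deg or None) -> shift in tool axes and turn units"
    s=state();R=np.array(s["tool_rot"]);p=np.array(s["eef_pos"])
    yaw=np.degrees(np.arctan2(R[1,1],R[0,1]))
    print("t",round(s["t"],1),"pos",p.round(1),"yawY",yaw.round(2),"q",s["q"].round(0),"open",round(s["opening"],1),"grip",round(s["grip_force"],1),"F",np.round(s["contact_force"],1))
    for t in T:
        d=R.T@(np.array(t[:3])-p)
        u=0 if len(t)<4 or t[3] is None else -(t[3]-yaw)/5
        print(" ->",d.round(1),"turn",round(u,2))
E
python3 -c "
from h import *
go((537.7,299.7,150),(537.7,299.7,55))"
```

```text
t 0.1 pos [197.3 485.9 230.2] yawY 67.9 q [61.  3.  6. 93. -0. 83.] open 85.4 grip 0.0 F [ 0.6 -0.  -0.6]
 -> [-385.5  -44.3   80.2] turn 0
 -> [-385.5  -44.1  175.2] turn 0
```

Emit:
jog_arm(commands=[85, -385, -44, 80, 0, 85, -385, -44, 80, 0, 85, -385, -44, 80, 0, 85, -385, -44, 80, 0, 85, -385, -44, 80, 0, 85, -385, -44, 80, 0, 85, -385, -44, 80, 0, 85, -385, -44, 80, 0, 85, -385, -44, 80, 0, 85, -385, -44, 80, 0, 85, -385, -44, 80, 0, 85, -385, -44, 80, 0, 85, -385, -44, 115, 0, 85, -385, -44, 145, 0, 85, -385, -44, 175, 0, 85, -385, -44, 175, 0, 85, -385, -44, 175, 0], newtons=30)

```text
t: 1.8
eef_pos: [536.6, 301.4, 56.7]
tool_rot: [[-0.927, 0.375, -0.001], [0.375, 0.927, -0.0], [0.001, -0.001, -1.0]]
contact_force: [1.0, 0.3, 1.4]
opening: 85.1
grip_force: 0.0
```

Emit:
jog_arm(commands=[55, 0, 0, 0, 0, 55, 0, 0, 0, 0, 55, 0, 0, 0, 0, 55, 0, 0, 0, 0, 55, 0, 0, 0, 0, 55, 0, 0, 0, 0, 55, 0, 0, 0, 0, 55, 0, 0, 0, 0], newtons=30)

```text
t: 2.6
eef_pos: [539.6, 301.6, 59.7]
tool_rot: [[-0.926, 0.376, 0.005], [0.376, 0.926, 0.002], [-0.004, 0.004, -1.0]]
contact_force: [-0.7, -1.2, 6.5]
opening: 64.7
grip_force: 33.7
```

```bash
python3 -c "
from h import *
go((590,88.5,140),(590,88.5,75),(590,88.5,64))"
```

```text
t 2.6 pos [539.6 301.6  59.7] yawY 67.89 q [23. 18.  3. 75.  0. 45.] open 64.7 grip 33.7 F [-0.7 -1.2  6.5]
 -> [-127.2 -178.1  -80.5] turn 0
 -> [-126.9 -178.4  -15.5] turn 0
 -> [-126.9 -178.4   -4.5] turn 0
```

Emit:
jog_arm(commands=[55, 0, 0, -40, 0, 55, 0, 0, -80, 0, 55, 0, 0, -80, 0, 55, -30, -42, -80, 0, 55, -60, -85, -80, 0, 55, -95, -133, -80, 0, 55, -127, -178, -80, 0, 55, -127, -178, -80, 0, 55, -127, -178, -80, 0, 55, -127, -178, -80, 0, 55, -127, -178, -80, 0])

```text
t: 3.7
eef_pos: [588.1, 89.2, 136.1]
tool_rot: [[-0.927, 0.375, -0.0], [0.375, 0.927, 0.001], [0.001, 0.0, -1.0]]
contact_force: [-0.1, 0.3, -2.1]
opening: 64.4
grip_force: 34.4
```

```bash
python3 -c "
from h import *
go((590,88.5,140),(590,88.5,75),(590,88.5,66))
p,d=grab_frame('top');q,e=grab_frame('scene')
cv2.imwrite('pics/t1.png',p);P=pts('top',d)
cv2.imwrite('pics/h1.png',np.hstack([cv2.resize(p[150:270,150:300],(400,320)),cv2.resize(q[185:285,210:335],(400,320))]))"
```

```text
t 3.7 pos [588.1  89.2 136.1] yawY 67.97 q [ 2. 13.  6. 83.  0. 24.] open 64.4 grip 34.4 F [-0.1  0.3 -2.1]
 -> [-2.   0.1 -3.9] turn 0
 -> [-2.1  0.1 61.1] turn 0
 -> [-2.1  0.1 70.1] turn 0
```

View pics/h1.png

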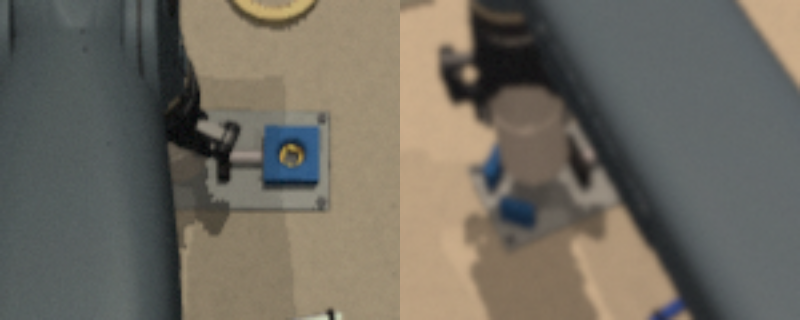

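The cup hangs above the nest between the V blocks and the rubber jaw (right half, around (530,140)). Lowering it.

Emit:
jog_arm(commands=[55, -2, 0, 20, 0, 55, -2, 0, 40, 0, 55, -2, 0, 50, 0, 55, -2, 0, 56, 0, 55, -2, 0, 60, 0, 55, -2, 0, 64, 0, 55, -2, 0, 67, 0, 55, -2, 0, 70, 0, 55, -2, 0, 70, 0, 55, -2, 0, 70, 0])

```text
t: 4.8
eef_pos: [591.2, 87.2, 67.9]
tool_rot: [[-0.926, 0.376, 0.002], [0.376, 0.926, -0.0], [-0.002, 0.001, -1.0]]
contact_force: [-1.3, -1.3, 4.3]
opening: 64.2
grip_force: 34.8
```

Emit:
jog_arm(commands=[85, 0, 0, 0, 0, 85, 0, 0, 0, 0, 85, 0, 0, 0, 0, 85, 0, 0, 0, 0, 85, 0, 0, 0, 0, 85, 0, 0, 0, 0, 85, 0, 0, -50, 0, 85, 0, 0, -100, 0, 85, 0, 0, -150, 0, 85, 0, 0, -190, 0, 85, 0, 0, -190, 0])

```text
t: 5.9
eef_pos: [593.4, 87.5, 265.0]
tool_rot: [[-0.926, 0.376, 0.014], [0.376, 0.927, 0.001], [-0.013, 0.006, -1.0]]
contact_force: [-1.2, -0.1, -0.5]
opening: 84.7
grip_force: 0.0
```

```bash
python3 -c "
from h import *
go((510,-272,260,78),(510,-272,116,78))"
```

```text
t 5.9 pos [593.4  87.5 265. ] yawY 67.9 q [ 2. 14. 22. 97.  0. 24.] open 84.7 grip 0.0 F [-1.2 -0.1 -0.5]
 -> [ -57.9 -364.5    3.6] turn -2.02
 -> [ -56.  -365.3  147.6] turn -2.02
```

Emit:
jog_arm(commands=[85, -10, -60, 3, -1, 85, -19, -120, 3, -2, 85, -29, -180, 3, -2, 85, -38, -240, 3, -2, 85, -48, -300, 3, -2, 85, -58, -364, 3, -2, 85, -58, -364, 3, -2, 85, -58, -364, 3, -2, 85, -58, -364, 3, -2, 85, -58, -364, 3, -2, 85, -58, -364, 3, -2])

```text
t: 7.0
eef_pos: [507.3, -270.6, 253.1]
tool_rot: [[-0.978, 0.208, -0.0], [0.208, 0.978, 0.001], [0.0, 0.001, -1.0]]
contact_force: [0.3, 0.6, 0.1]
opening: 85.1
grip_force: 0.0
```

```bash
python3 -c "
from h import *
go((510,-272,260,78),(510,-272,116,78))"
```

```text
t 7.0 pos [ 507.3 -270.6  253.1] yawY 77.97 q [-35.  11.  17.  96.   0. -23.] open 85.1 grip 0.0 F [0.3 0.6 0.1]
 -> [-3.  -0.8 -6.9] turn -0.01
 -> [ -3.   -0.9 137.1] turn -0.01
```

Emit:
jog_arm(commands=[85, -3, -1, 35, 0, 85, -3, -1, 70, 0, 85, -3, -1, 105, 0, 85, -3, -1, 137, 0, 85, -3, -1, 137, 0, 85, -3, -1, 137, 0, 85, -3, -1, 137, 0])

```text
t: 7.7
eef_pos: [511.4, -273.7, 119.1]
tool_rot: [[-0.978, 0.209, 0.004], [0.209, 0.978, -0.002], [-0.004, -0.002, -1.0]]
contact_force: [-0.7, -0.4, 0.4]
opening: 85.0
grip_force: 0.0
```

Emit:
jog_arm(commands=[5, 0, 0, 0, 0, 5, 0, 0, 0, 0, 5, 0, 0, 0, 0, 5, 0, 0, 0, 0, 5, 0, 0, 0, 0, 5, 0, 0, 0, 0, 5, 0, 0, 0, 0, 5, 0, 0, 0, 0, 5, 0, 0, 0, 0, 5, 0, 0, 0, 0], newtons=60)

```text
t: 8.7
eef_pos: [509.8, -273.7, 116.6]
tool_rot: [[-0.978, 0.21, 0.0], [0.21, 0.978, -0.001], [-0.0, -0.001, -1.0]]
contact_force: [-0.1, -1.2, 2.7]
opening: 13.1
grip_force: 59.9
```

```bash
python3 -c "
from h import *
go()
p,d=grab_frame('top');q,e=grab_frame('scene')
cv2.imwrite('pics/h2.png',np.hstack([cv2.resize(p[180:290,170:420],(450,198)),cv2.resize(q[170:260,220:420],(350,158)).copy() if 0 else cv2.resize(q[170:260,280:410],(286,198))]))"
```

```text
t 8.7 pos [ 509.8 -273.7  116.6] yawY 77.89 q [-35.  11.   2.  81.  -0. -23.] open 13.1 grip 59.9 F [-0.1 -1.2  2.7]
```

View pics/h2.png

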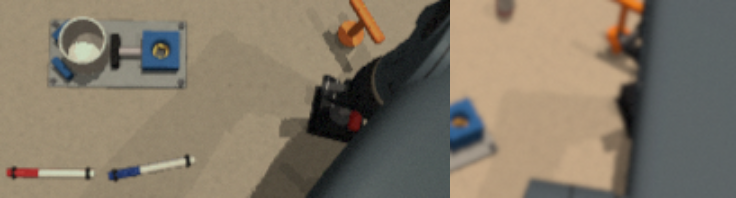

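Emit:
jog_arm(commands=[5, 0, 0, -20, 0, 5, 0, 0, -40, 0, 5, 0, 0, -60, 0, 5, 0, 0, -75, 0, 5, 0, 0, -75, 0])

```text
t: 9.3
eef_pos: [510.6, -273.5, 193.0]
tool_rot: [[-0.978, 0.209, 0.003], [0.209, 0.978, -0.001], [-0.003, -0.0, -1.0]]
contact_force: [-0.3, 0.5, -1.5]
opening: 13.1
grip_force: 59.5
```

```bash
python3 -c "
from h import *
go((591.6,-19.2,190,77.9))"
```

```text
t 9.3 pos [ 510.6 -273.5  193. ] yawY 77.91 q [-35.  10.  10.  89.   0. -23.] open 13.1 grip 59.5 F [-0.3  0.5 -1.5]
 -> [-25.9 265.6   3. ] turn 0.0
```

Emit:
jog_arm(commands=[5, -5, 50, 3, 0, 5, -10, 100, 3, 0, 5, -15, 150, 3, 0, 5, -20, 200, 3, 0, 5, -26, 240, 3, 0, 5, -26, 265, 3, 0, 5, -26, 265, 3, 0, 5, -26, 265, 3, 0, 5, -26, 265, 3, 0, 5, -26, 265, 3, 0])

```text
t: 10.3
eef_pos: [590.3, -20.9, 187.8]
tool_rot: [[-0.977, 0.212, -0.001], [0.212, 0.977, -0.0], [0.001, -0.0, -1.0]]
contact_force: [-0.2, -0.6, -1.8]
opening: 13.2
grip_force: 59.4
```

```bash
python3 -c "
from h import *
go((591.6,-19.2,150,77.9),(591.6,-19.2,117,77.9))
q,e=grab_frame('scene');p,d=grab_frame('top')
cv2.imwrite('pics/h3.png',np.hstack([cv2.resize(q[170:280,220:350],(468,396)),cv2.resize(p[180:240,220:290],(300,257)) if 0 else cv2.resize(p[170:250,200:300],(330,396))]))"
```

```text
t 10.3 pos [590.3 -20.9 187.8] yawY 77.79 q [-9. 12. 11. 89. -0.  4.] open 13.2 grip 59.4 F [-0.2 -0.6 -1.8]
 -> [-1.   2.  37.8] turn -0.02
 -> [-1.   2.  70.8] turn -0.02
```

View pics/h3.png

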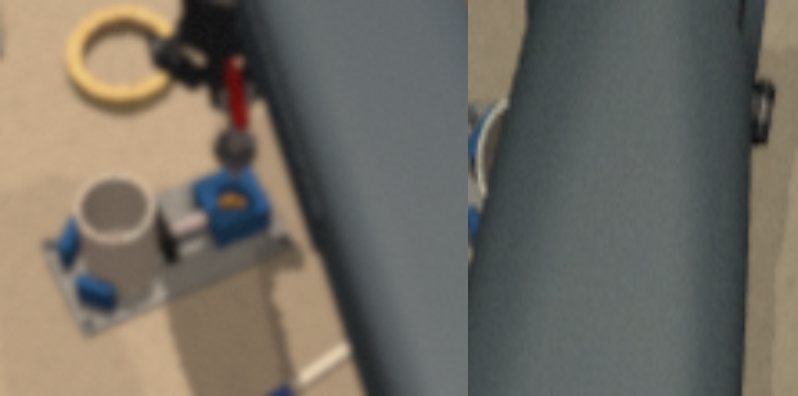

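The key hangs over the brass screw, and the cup stands upright in the clamp. Lowering in stages.

Emit:
jog_arm(commands=[5, -1, 2, 20, 0, 5, -1, 2, 40, 0, 5, -1, 2, 46, 0, 5, -1, 2, 46, 0, 5, -1, 2, 46, 0])

```text
t: 10.9
eef_pos: [592.4, -18.4, 143.1]
tool_rot: [[-0.978, 0.21, 0.001], [0.21, 0.978, -0.0], [-0.001, 0.0, -1.0]]
contact_force: [-0.0, 0.4, -0.8]
opening: 13.3
grip_force: 59.4
```

```bash
python3 -c "
from h import *
go((591.6,-19.2,130,77.9),(591.6,-19.2,117,77.9))"
```

```text
t 10.9 pos [592.4 -18.4 143.1] yawY 77.86 q [-8. 13.  7. 84.  0.  4.] open 13.3 grip 59.4 F [-0.   0.4 -0.8]
 -> [ 0.6 -1.  13.1] turn -0.01
 -> [ 0.6 -1.  26.1] turn -0.01
```

Emit:
jog_arm(commands=[5, 0.5, -0.5, 4, 0, 5, 0.5, -0.5, 8, 0, 5, 0.5, -0.5, 11, 0, 5, 0.5, -0.5, 14, 0, 5, 0.5, -0.5, 17, 0, 5, 0.5, -0.5, 17, 0])

```text
t: 11.5
eef_pos: [591.1, -18.2, 124.5]
tool_rot: [[-0.978, 0.21, -0.001], [0.21, 0.978, 0.0], [0.001, -0.0, -1.0]]
contact_force: [0.0, 0.5, -1.0]
opening: 13.0
grip_force: 59.4
```

The tip is already in the socket with no force. Seating it.

Emit:
jog_arm(commands=[5, 0, 0, 3, 0, 5, 0, 0, 6, 0, 5, 0, 0, 9, 0, 5, 0, 0, 9, 0, 5, 0, 0, 9, 0])

```text
t: 12.0
eef_pos: [591.7, -18.4, 116.6]
tool_rot: [[-0.978, 0.21, 0.001], [0.21, 0.978, -0.0], [-0.001, -0.0, -1.0]]
contact_force: [-0.5, -0.3, 0.5]
opening: 13.1
grip_force: 59.7
```

Emit:
jog_arm(commands=[5, 0, 0, 0, 1, 5, 0, 0, 0, 2, 5, 0, 0, 0, 3.5, 5, 0, 0, 0, 5, 5, 0, 0, 0, 6.5, 5, 0, 0, 0, 8, 5, 0, 0, 0, 9.5, 5, 0, 0, 0, 11, 5, 0, 0, 0, 12.5, 5, 0, 0, 0, 14, 5, 0, 0, 0, 15.5, 5, 0, 0, 0, 17, 5, 0, 0, 0, 18.5, 5, 0, 0, 0, 20, 5, 0, 0, 0, 21.5, 5, 0, 0, 0, 23, 5, 0, 0, 0, 24.5, 5, 0, 0, 0, 26, 5, 0, 0, 0, 26, 5, 0, 0, 0, 26])

```text
t: 14.0
eef_pos: [592.9, -18.3, 116.7]
tool_rot: [[0.787, 0.616, 0.003], [0.616, -0.787, 0.0], [0.003, 0.002, -1.0]]
contact_force: [4.3, 0.9, -2.6]
opening: 13.1
grip_force: 59.4
```

```bash
python3 -c "
from h import *
go();print(state()['moment'])"
```

```text
t 14.0 pos [592.9 -18.3 116.7] yawY -51.94 q [ -8.  13.   4.  81.   0. 134.] open 13.1 grip 59.4 F [ 4.3  0.9 -2.6]
[ 0.0317953  -1.22451963  0.06769855]
```

Emit:
jog_arm(commands=[5, 0, 0, 0, 1.5, 5, 0, 0, 0, 3, 5, 0, 0, 0, 4.5, 5, 0, 0, 0, 6, 5, 0, 0, 0, 7, 5, 0, 0, 0, 7, 5, 0, 0, 0, 7, 40, 0, 0, 0, 7, 40, 0, 0, 0, 7, 40, 0, 0, 0, 7, 40, 0, 0, 0, 7, 40, 0, 0, -20, 7, 40, 0, 0, -45, 7, 40, 0, 0, -45, 7])

```text
t: 15.4
eef_pos: [593.5, -18.6, 165.6]
tool_rot: [[0.999, 0.051, 0.007], [0.051, -0.999, -0.001], [0.007, 0.001, -1.0]]
contact_force: [-0.1, -0.6, 0.7]
opening: 40.1
grip_force: 0.0
```

```bash
python3 -c "
from h import *
go();q,e=grab_frame('scene')
cv2.imwrite('pics/h4.png',cv2.resize(q[170:280,220:350],(468,396)))"
```

```text
t 15.4 pos [593.5 -18.6 165.6] yawY -87.09 q [ -8.  12.   9.  86.  -0. 169.] open 40.1 grip 0.0 F [-0.1 -0.6  0.7]
```

View pics/h4.png

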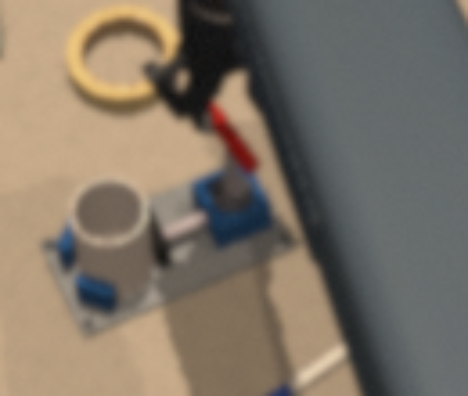

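The key stands upright in the screw and the jaw is now near the cup. I'll turn back half a turn and regrasp.

Emit:
jog_arm(commands=[40, 0, 0, 0, -1.7, 40, 0, 0, 0, -3.4, 40, 0, 0, 0, -5.1, 40, 0, 0, 0, -6.8, 40, 0, 0, 0, -8.5, 40, 0, 0, 0, -10.2, 40, 0, 0, 0, -11.9, 40, 0, 0, 0, -13.6, 40, 0, 0, 0, -15.3, 40, 0, 0, 0, -17, 40, 0, 0, 0, -18.7, 40, 0, 0, 0, -20.4, 40, 0, 0, 0, -22.1, 40, 0, 0, 0, -23.8, 40, 0, 0, 0, -25.5, 40, 0, 0, 0, -27.2, 40, 0, 0, 0, -28.9, 40, 0, 0, 0, -30.6, 40, 0, 0, 0, -32.3, 40, 0, 0, 0, -34])

```text
t: 17.45
eef_pos: [590.6, -18.2, 159.7]
tool_rot: [[-0.993, 0.117, -0.003], [0.117, 0.993, 0.0], [0.003, 0.0, -1.0]]
contact_force: [-0.6, -0.0, -0.5]
opening: 40.1
grip_force: 0.0
```

Emit:
jog_arm(commands=[40, 0, 0, 0, -1, 40, 0, 0, 0, -2, 40, 0, 0, 0, -2, 40, 0, 0, 0, -2])

```text
t: 17.85
eef_pos: [590.9, -18.3, 160.3]
tool_rot: [[-0.999, -0.049, -0.002], [-0.049, 0.999, 0.0], [0.002, 0.0, -1.0]]
contact_force: [-0.1, 0.1, -0.2]
opening: 39.9
grip_force: 0.0
```

```bash
python3 -c "
from h import *
go((591.8,-18.4,116.6,92.9))"
```

```text
t 17.9 pos [590.9 -18.3 160.3] yawY 92.8 q [ -8.  12.   8.  86.  -0. -11.] open 39.9 grip 0.0 F [-0.1  0.1 -0.2]
 -> [-1.  -0.2 43.7] turn -0.02
```

Emit:
jog_arm(commands=[40, -1, 0, 20, 0, 40, -1, 0, 40, 0, 40, -1, 0, 44, 0, 40, -1, 0, 44, 0, 5, -1, 0, 44, 0, 5, -1, 0, 44, 0, 5, -1, 0, 44, 0, 5, -1, 0, 44, 0, 5, -1, 0, 44, 0, 5, -1, 0, 44, 0, 5, -1, 0, 44, 0])

```text
t: 18.95
eef_pos: [593.4, -18.5, 118.9]
tool_rot: [[-0.999, -0.05, 0.003], [-0.05, 0.999, -0.001], [-0.003, -0.001, -1.0]]
contact_force: [-0.4, -1.4, 6.5]
opening: 13.1
grip_force: 59.5
```

Emit:
jog_arm(commands=[5, 0, 0, 0, 1, 5, 0, 0, 0, 2, 5, 0, 0, 0, 3, 5, 0, 0, 0, 4, 5, 0, 0, 0, 5, 5, 0, 0, 0, 6, 5, 0, 0, 0, 7, 5, 0, 0, 0, 8, 5, 0, 0, 0, 9, 5, 0, 0, 0, 10, 5, 0, 0, 0, 10, 5, 0, 0, 0, 10])

```text
t: 20.15
eef_pos: [593.3, -18.8, 118.9]
tool_rot: [[-0.681, 0.733, 0.002], [0.733, 0.681, -0.001], [-0.003, 0.001, -1.0]]
contact_force: [-0.3, -1.8, 5.0]
opening: 12.8
grip_force: 59.7
```

```bash
python3 -c "
from h import *
go();print(state()['moment'],state()['tau'])"
```

```text
t 20.1 pos [593.3 -18.8 118.9] yawY 42.89 q [-8. 13.  4. 81. -0. 39.] open 12.8 grip 59.7 F [-0.3 -1.8  5. ]
[-0.2489727   0.13563517  0.07825381] [  0.51304445 -37.3788321   29.37015831  -0.21445792   0.34337422
   0.08804126]
```

Emit:
jog_arm(commands=[5, 0, 0, 0, 0.5, 5, 0, 0, 0, 1, 5, 0, 0, 0, 1.5, 5, 0, 0, 0, 2, 5, 0, 0, 0, 2.5, 5, 0, 0, 0, 3, 5, 0, 0, 0, 3, 5, 0, 0, 0, 3])

```text
t: 20.95
eef_pos: [593.2, -18.9, 118.9]
tool_rot: [[-0.468, 0.884, 0.002], [0.884, 0.468, -0.001], [-0.002, 0.001, -1.0]]
contact_force: [-0.6, -0.8, 5.7]
opening: 12.9
grip_force: 59.9
```

```bash
python3 -c "
from h import *
go();print(state()['moment'],state()['tau'][5])"
```

```text
t 20.9 pos [593.2 -18.9 118.9] yawY 27.9 q [-8. 13.  4. 81. -0. 54.] open 12.9 grip 59.9 F [-0.6 -0.8  5.7]
[-0.22794139  0.22871861  0.15119645] 0.11994405649602413
```

Emit:
jog_arm(commands=[5, 0, 0, 0, 0.5, 5, 0, 0, 0, 1, 5, 0, 0, 0, 1.5, 5, 0, 0, 0, 2, 5, 0, 0, 0, 2, 5, 0, 0, 0, 2])

```text
t: 21.55
eef_pos: [593.2, -18.9, 118.9]
tool_rot: [[-0.307, 0.952, 0.002], [0.952, 0.307, -0.001], [-0.002, 0.002, -1.0]]
contact_force: [-0.9, -0.5, 6.4]
opening: 13.2
grip_force: 59.9
```

```bash
python3 -c "
from h import *
go();print(state()['moment'],state()['tau'][5])"
```

```text
t 21.6 pos [593.2 -18.9 118.9] yawY 17.9 q [-8. 13.  4. 81. -0. 64.] open 13.2 grip 59.9 F [-0.9 -0.5  6.4]
[-0.21507738  0.21797567  0.15694833] 0.1257178746163845
```

Emit:
jog_arm(commands=[5, 0, 0, 0, 0.5, 5, 0, 0, 0, 1, 5, 0, 0, 0, 1.5, 5, 0, 0, 0, 2, 5, 0, 0, 0, 2, 5, 0, 0, 0, 2])

```text
t: 22.15
eef_pos: [593.1, -18.8, 118.9]
tool_rot: [[-0.138, 0.99, 0.002], [0.99, 0.138, -0.001], [-0.002, 0.002, -1.0]]
contact_force: [-1.1, -0.9, 5.9]
opening: 13.0
grip_force: 61.0
```

```bash
python3 -c "
from h import *
go();print(state()['moment'],state()['tau'][5])"
```

```text
t 22.1 pos [593.1 -18.8 118.9] yawY 7.93 q [-8. 13.  4. 81. -0. 74.] open 13.0 grip 61.0 F [-1.1 -0.9  5.9]
[-0.26372095  0.25326684  0.2624671 ] 0.27433980256319046
```

Emit:
jog_arm(commands=[5, 0, 0, 0, 0.5, 5, 0, 0, 0, 1, 5, 0, 0, 0, 1, 5, 0, 0, 0, 1])

```text
t: 22.55
eef_pos: [593.1, -18.7, 118.9]
tool_rot: [[-0.052, 0.999, 0.002], [0.999, 0.052, -0.001], [-0.001, 0.002, -1.0]]
contact_force: [-0.8, -1.0, 5.3]
opening: 12.4
grip_force: 62.2
```

```bash
python3 -c "
from h import *
go();print(state()['moment'],state()['tau'][5])"
```

```text
t 22.6 pos [593.1 -18.7 118.9] yawY 2.96 q [-8. 13.  4. 81. -0. 79.] open 12.4 grip 62.2 F [-0.8 -1.   5.3]
[-0.21154146  0.29574778  0.32944781] 0.4009901639074087
```

The torque climbs steeply (0.13, 0.27, 0.40 N m), so the screw is at its stop. I'll unload the twist a little and lift the key out.

Emit:
jog_arm(commands=[5, 0, 0, 0, -0.7, 5, 0, 0, 0, -1.4, 5, 0, 0, 0, -1.8, 5, 0, 0, 0, -1.8, 5, 0, 0, 0, -1.8, 5, 0, 0, -10, -1.8, 5, 0, 0, -20, -1.8, 5, 0, 0, -40, -1.8, 5, 0, 0, -60, -1.8, 5, 0, 0, -80, -1.8, 5, 0, 0, -80, -1.8, 5, 0, 0, -80, -1.8])

```text
t: 23.75
eef_pos: [592.8, -18.1, 198.2]
tool_rot: [[-0.206, 0.979, 0.001], [0.979, 0.206, 0.0], [0.0, 0.001, -1.0]]
contact_force: [-0.4, 0.0, -1.5]
opening: 12.6
grip_force: 61.4
```

```bash
python3 -c "
from h import *
go((509.8,-273.7,195,77.9));print(state()['moment'],state()['tau'][5])
q,e=grab_frame('scene')
cv2.imwrite('pics/h5.png',cv2.resize(q[150:280,220:350],(468,468)))"
```

```text
t 23.8 pos [592.8 -18.1 198.2] yawY 11.9 q [-8. 13. 13. 90.  0. 70.] open 12.6 grip 61.4 F [-0.4  0.  -1.5]
 -> [-233. -134.    3.] turn -13.2
[-0.01687803  0.02088684 -0.00842604] 0.000671809320920147
```

View pics/h5.png

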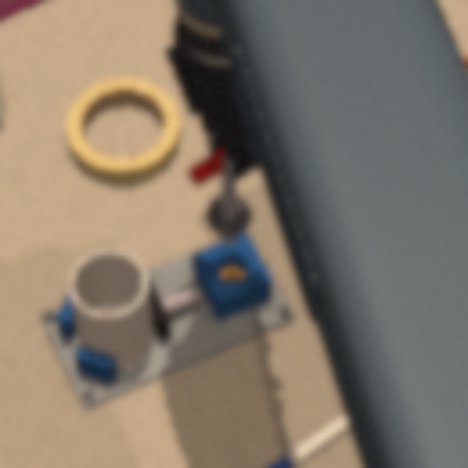

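Emit:
jog_arm(commands=[5, -43, -24, 3, 0, 5, -86, -49, 3, 0, 5, -129, -73, 3, 0, 5, -172, -98, 3, 0, 5, -210, -120, 3, 0, 5, -233, -133, 3, 0, 5, -233, -133, 3, 0, 5, -233, -133, 3, 0, 5, -233, -133, 3, 0, 5, -233, -133, 20, 0, 5, -233, -133, 35, 0, 5, -233, -133, 45, 0, 5, -233, -133, 50, 0, 5, -233, -133, 50, 0, 5, -233, -133, 50, 0])

```text
t: 25.3
eef_pos: [510.6, -273.6, 147.6]
tool_rot: [[-0.206, 0.978, 0.0], [0.978, 0.206, -0.0], [-0.0, 0.0, -1.0]]
contact_force: [-0.1, -0.3, -1.2]
opening: 12.8
grip_force: 61.3
```

```bash
python3 -c "
from h import *
go((511,-273.5,150),(511,-273.5,118))"
```

```text
t 25.3 pos [ 510.6 -273.6  147.6] yawY 11.91 q [-35.  11.   5.  84.   0.  43.] open 12.8 grip 61.3 F [-0.1 -0.3 -1.2]
 -> [ 0.1  0.4 -2.4] turn 0
 -> [ 0.1  0.4 29.6] turn 0
```

Emit:
jog_arm(commands=[5, 0, 0.5, 5, 0, 5, 0, 0.5, 10, 0, 5, 0, 0.5, 14, 0, 5, 0, 0.5, 18, 0, 5, 0, 0.5, 22, 0, 5, 0, 0.5, 22, 0])

```text
t: 25.9
eef_pos: [510.5, -273.7, 124.4]
tool_rot: [[-0.206, 0.979, -0.001], [0.979, 0.206, 0.0], [0.0, -0.001, -1.0]]
contact_force: [0.1, -1.0, -2.2]
opening: 12.8
grip_force: 61.3
```

Emit:
jog_arm(commands=[5, 0, 0, 3, 0, 5, 0, 0, 5, 0, 5, 0, 0, 7, 0, 5, 0, 0, 7, 0, 25, 0, 0, 7, 0, 25, 0, 0, 7, 0, 25, 0, 0, 7, 0, 25, 0, 0, 7, 0, 25, 0, 0, -20, 0, 25, 0, 0, -60, 0, 25, 0, 0, -100, 0, 25, 0, 0, -140, 0, 25, 0, 0, -140, 0, 25, 0, 0, -140, 0])

```text
t: 27.3
eef_pos: [511.7, -274.1, 267.0]
tool_rot: [[-0.206, 0.979, 0.003], [0.979, 0.206, -0.002], [-0.003, 0.003, -1.0]]
contact_force: [-0.4, -0.3, -0.5]
opening: 24.9
grip_force: 0.0
```

```bash
python3 -c "
from h import *
go((418,117,250,0))"
```

```text
t 27.3 pos [ 511.7 -274.1  267. ] yawY 11.9 q [-35.  12.  20.  98.   0.  43.] open 24.9 grip 0.0 F [-0.4 -0.3 -0.5]
 -> [402.1 -11.1  15.9] turn 2.38
```

Emit:
jog_arm(commands=[50, -4, -45, 0, 0, 50, -9, -90, 0, 0, 50, -13, -135, 0, 0, 50, -17, -188, 0, 0, 50, -17, -188, 0, 0, 50, -17, -188, 0, 0])

```text
t: 27.9
eef_pos: [329.2, -328.8, 263.6]
tool_rot: [[-0.203, 0.979, -0.001], [0.979, 0.203, 0.002], [0.003, -0.001, -1.0]]
contact_force: [0.7, 0.8, 0.2]
opening: 50.1
grip_force: 0.0
```

```bash
cat > mk.py <<'E'
from h import *
def markers(p,d,cam="top"):
    P=pts(cam,d);H,S,V=cv2.split(cv2.cvtColor(p,cv2.COLOR_BGR2HSV).astype(int))
    # objects 5..22 mm tall region
    m=((P[...,2]>6)&(P[...,2]<24)&(P[...,0]>280)&(P[...,0]<520)&(P[...,1]>-180)&(P[...,1]<260)).astype(np.uint8)
    n,l,s,c=cv2.connectedComponentsWithStats(cv2.morphologyEx(m,cv2.MORPH_CLOSE,np.ones((3,3),np.uint8)))
    for i in range(1,n):
        if s[i,4]<60: continue
        k=(l==i)
        ys,xs=np.where(k);X=plane(cam,np.c_[xs,ys],8)[:,:2]
        r=cv2.minAreaRect(X.astype(np.float32))
        cap=k&(S>110)&(((H>95)&(H<125))|(H<8)|(H>172))
        cy,cx=np.where(cap);C=plane(cam,np.c_[cx,cy],8)[:,:2].mean(0) if len(cx) else np.array([0,0])
        L=C-np.array(r[0]);print("marker",s[i,4],c[i].round(1),"ctr",np.round(r[0],1),np.round(r[1],0),round(r[2],1),"cap at",C.round(1),"dir to cap",np.degrees(np.arctan2(L[1],L[0])).round(1),"hue",np.median(H[cap]) if len(cx) else None)
E
python3 - <<'E'
from mk import *
go()
p,d=grab_frame("top");cv2.imwrite("pics/t2.png",p);markers(p,d)
cv2.imwrite("pics/t2c.png",cv2.resize(p[170:310,100:400],(800,373),interpolation=cv2.INTER_CUBIC))
E
```

```text
t 27.9 pos [ 329.2 -328.8  263.6] yawY 11.73 q [-53.  -5.   1.  97.   0.  25.] open 50.1 grip 0.0 F [0.7 0.8 0.2]
marker 250 [253.2 272.4] ctr [429.8  -9.7] [ 15. 123.] 11.6 cap at [420.6  26.2] dir to cap 104.4 hue 112.0
marker 243 [197.6 275.1] ctr [419.5 131. ] [ 15. 122.] 1.6 cap at [417.8 170.9] dir to cap 92.4 hue 1.0
```

View pics/t2c.png

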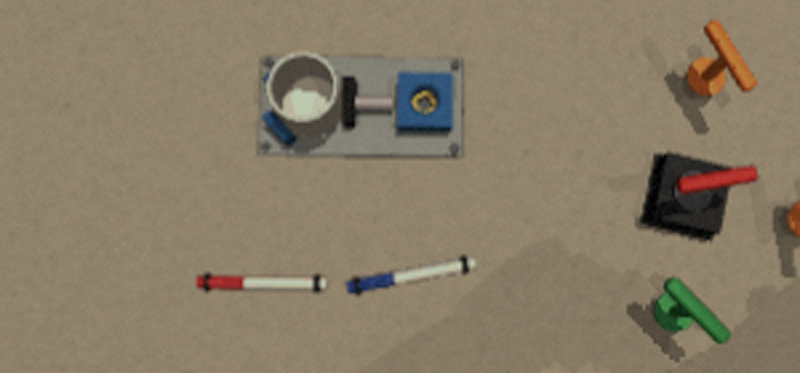

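The key is back in the black stand (700,185 in the crop). The cup is clamped with the rubber jaw against it, and both markers are where they were. Now the red marker: I'll pinch it next to its white-end ring.

```bash
python3 -c "
from h import *
go((420.3,94,150,1.6),(420.3,94,30,1.6))"
```

```text
t 27.9 pos [ 330.2 -328.6  263.9] yawY 11.83 q [-53.  -5.   2.  97.   0.  25.] open 50.2 grip 0.0 F [0.4 0.3 0. ]
 -> [394.9 174.9 114.7] turn 2.05
 -> [394.6 174.9 234.7] turn 2.05
```

Emit:
jog_arm(commands=[40, 45, 20, 0, 1, 40, 90, 40, 0, 2, 40, 135, 60, 0, 2, 40, 180, 80, 0, 2, 40, 225, 100, 0, 2, 40, 270, 120, 20, 2, 40, 315, 140, 50, 2, 40, 360, 160, 80, 2, 40, 395, 175, 115, 2, 40, 395, 175, 115, 2, 40, 395, 175, 150, 2, 40, 395, 175, 190, 2, 40, 395, 175, 220, 2, 40, 395, 175, 234, 2, 40, 395, 175, 234, 2, 40, 395, 175, 234, 2, 40, 395, 175, 234, 2])

```text
t: 29.65
eef_pos: [421.5, 94.3, 32.6]
tool_rot: [[-0.034, 0.999, 0.002], [0.999, 0.034, 0.0], [0.0, 0.002, -1.0]]
contact_force: [1.4, -0.1, 1.1]
opening: 39.9
grip_force: 0.0
```

Run:
```python
from mk import *
go((420.3,94,3,1.6))
p,d=grab_frame("top");markers(p,d)
```

```text
t 29.6 pos [421.5  94.3  32.6] yawY 1.96 q [  4.  -8. -28.  70.   0.  92.] open 39.9 grip 0.0 F [ 1.4 -0.1  1.1]
 -> [-0.2 -1.3 29.6] turn 0.07
marker 248 [253.  272.4] ctr [429.8  -9.7] [ 15. 123.] 11.6 cap at [420.5  26.4] dir to cap 104.5 hue 112.0
```

Emit:
jog_arm(commands=[40, 0, -1, 12, 0, 40, 0, -1, 22, 0, 30, 0, -1, 29, 0, 25, 0, -1, 29, 0, 20, 0, -1, 29, 0, 16, 0, -1, 29, 0, 14, 0, -1, 29, 0, 14, 0, -1, 29, 0, 14, 0, -1, 29, 0, 13, 0, -1, 29, 0, 13, 0, -1, 29, 0, 13, 0, -1, 29, 0], newtons=20)

```text
t: 30.9
eef_pos: [419.3, 93.6, 2.4]
tool_rot: [[-0.033, 0.999, 0.0], [0.999, 0.033, 0.0], [0.0, 0.0, -1.0]]
contact_force: [-0.3, -0.1, 0.5]
opening: 13.1
grip_force: 0.0
```

Emit:
jog_arm(commands=[12.8, 0, 0, 0, 0, 12.8, 0, 0, 0, 0, 12.8, 0, 0, 0, 0])

```text
t: 31.2
eef_pos: [419.2, 93.5, 2.3]
tool_rot: [[-0.033, 0.999, -0.0], [0.999, 0.033, -0.0], [-0.0, -0.0, -1.0]]
contact_force: [1.2, 0.1, 0.2]
opening: 12.8
grip_force: 0.0
```

Emit:
jog_arm(commands=[12.5, 0, 0, 0, 0, 12.5, 0, 0, 0, 0, 12.5, 0, 0, 0, 0])

```text
t: 31.5
eef_pos: [419.3, 93.6, 2.3]
tool_rot: [[-0.033, 0.999, 0.0], [0.999, 0.033, -0.0], [-0.0, 0.0, -1.0]]
contact_force: [0.6, 0.9, 0.2]
opening: 12.4
grip_force: 0.0
```

Emit:
jog_arm(commands=[12.0, 0, 0, 0, 0, 12.0, 0, 0, 0, 0, 12.0, 0, 0, 0, 0])

```text
t: 31.8
eef_pos: [419.3, 93.6, 2.4]
tool_rot: [[-0.033, 0.999, 0.0], [0.999, 0.033, 0.0], [0.0, 0.0, -1.0]]
contact_force: [0.1, -0.2, 0.7]
opening: 11.9
grip_force: 4.4
```

Emit:
jog_arm(commands=[11.5, 0, 0, 0, 0, 11.5, 0, 0, 0, 0, 11.5, 0, 0, 0, 0])

```text
t: 32.1
eef_pos: [419.3, 93.5, 2.3]
tool_rot: [[-0.033, 0.999, 0.0], [0.999, 0.033, -0.0], [-0.0, 0.0, -1.0]]
contact_force: [-0.4, -0.1, 0.5]
opening: 11.6
grip_force: 11.2
```

Emit:
jog_arm(commands=[11.0, 0, 0, 0, 0, 11.0, 0, 0, 0, 0, 11.0, 0, 0, 0, 0])

```text
t: 32.4
eef_pos: [419.3, 93.5, 2.4]
tool_rot: [[-0.033, 0.999, 0.0], [0.999, 0.033, -0.0], [-0.0, 0.0, -1.0]]
contact_force: [-0.3, -0.8, 0.6]
opening: 11.0
grip_force: 18.5
```

Emit:
jog_arm(commands=[11, 0, 0, -30, 0, 11, 0, 0, -60, 0, 11, 0, 0, -90, 0, 11, 0, 0, -110, 0, 11, 0, 0, -110, 0, 11.5, 0, 0, -110, 0, 11.5, 0, 0, -110, 0, 12, 0, 0, -110, 0, 12, 0, 0, -110, 0, 12.1, 0, 0, -110, 0, 12.1, 0, 0, -110, 0])

```text
t: 33.5
eef_pos: [419.0, 93.5, 111.9]
tool_rot: [[-0.033, 0.999, -0.001], [0.999, 0.033, -0.0], [-0.0, -0.001, -1.0]]
contact_force: [-0.0, 0.4, -0.6]
opening: 12.0
grip_force: 4.0
```

Run:
```python
from mk import *
go()
q,e=grab_frame("scene");cv2.imwrite("pics/h6.png",cv2.resize(q[215:335,200:340],(560,480)))
```

```text
t 33.5 pos [419.   93.5 111.9] yawY 1.89 q [  4. -11. -21.  80.  -0.  92.] open 12.0 grip 4.0 F [-0.   0.4 -0.6]
```

View pics/h6.png

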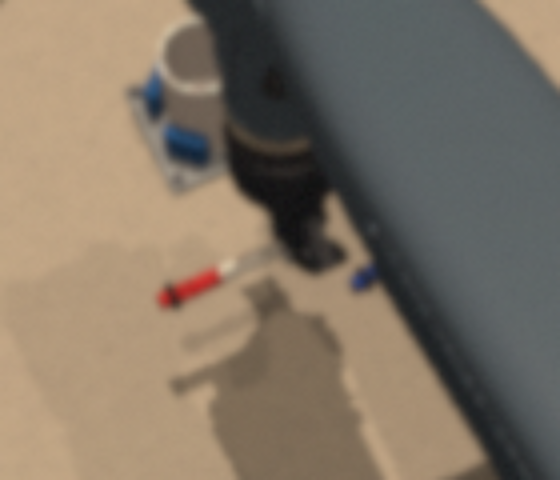

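The marker is held horizontally at 4 N, cap at (190,285) in the crop. I'll loosen in fine steps and measure the cap height from depth.

Emit:
jog_arm(commands=[12.2, 0, 0, 0, 0, 12.2, 0, 0, 0, 0, 12.2, 0, 0, 0, 0, 12.2, 0, 0, 0, 0])

```text
t: 33.95
eef_pos: [419.3, 93.6, 112.4]
tool_rot: [[-0.033, 0.999, 0.0], [0.999, 0.033, 0.0], [0.0, 0.0, -1.0]]
contact_force: [0.6, 0.3, -0.1]
opening: 12.3
grip_force: 2.4
```

```bash
cat > cap.py <<'E'
from h import *
def cap(col):
    go()
    for cam in("scene","top"):
        q,e=grab_frame(cam);P=pts(cam,e);H,S,V=cv2.split(cv2.cvtColor(q,cv2.COLOR_BGR2HSV).astype(int))
        hue=((H<8)|(H>172)) if col=="red" else ((H>95)&(H<125))
        k=hue&(S>120)&(V>50)&(abs(P[...,1]-50)<220)
        if col=="red": k&=(P[...,0]>250)&(P[...,0]<700)
        else: k&=((P[...,0]>330)&(P[...,0]<520)) | (P[...,2]>65)&(P[...,0]>250)&(P[...,0]<700)
        Q=P[k&np.isfinite(P[...,2])]
        if len(Q)>5: print(cam,len(Q),"mean",Q.mean(0).round(1),"z10-90",np.percentile(Q[:,2],[10,90]).round(0),"y10-90",np.percentile(Q[:,1],[10,90]).round(0),"x10-90",np.percentile(Q[:,0],[10,90]).round(0))
E
python3 -c "
from cap import *
cap('red')"
```

```text
t 34.0 pos [419.3  93.6 112.4] yawY 1.89 q [  4. -11. -21.  80.   0.  92.] open 12.3 grip 2.4 F [ 0.6  0.3 -0.1]
scene 74 mean [415.4 170.5 120.6] z10-90 [117. 125.] y10-90 [154. 188.] x10-90 [411. 421.]
```

Emit:
jog_arm(commands=[12.25, 0, 0, 0, 0, 12.25, 0, 0, 0, 0, 12.3, 0, 0, 0, 0, 12.3, 0, 0, 0, 0, 12.3, 0, 0, 0, 0])

```text
t: 34.55
eef_pos: [419.2, 93.5, 112.3]
tool_rot: [[-0.033, 0.999, -0.0], [0.999, 0.033, -0.0], [-0.0, -0.0, -1.0]]
contact_force: [-0.2, -0.5, -0.5]
opening: 12.6
grip_force: 1.0
```

```bash
python3 -c "
from cap import *
cap('red')"
```

```text
t 34.5 pos [419.2  93.5 112.3] yawY 1.9 q [  4. -11. -21.  80.  -0.  92.] open 12.6 grip 1.0 F [-0.2 -0.5 -0.5]
scene 74 mean [415.6 170.4 120.1] z10-90 [116. 124.] y10-90 [154. 187.] x10-90 [411. 421.]
```

Emit:
jog_arm(commands=[12.33, 0, 0, 0, 0, 12.33, 0, 0, 0, 0, 12.36, 0, 0, 0, 0, 12.36, 0, 0, 0, 0])

```text
t: 35.05
eef_pos: [419.3, 93.6, 112.3]
tool_rot: [[-0.033, 0.999, -0.0], [0.999, 0.033, 0.0], [0.0, -0.0, -1.0]]
contact_force: [0.0, 0.9, 0.5]
opening: 12.5
grip_force: 0.2
```

```bash
python3 -c "
from cap import *
cap('red')"
```

```text
t 35.0 pos [419.3  93.6 112.3] yawY 1.89 q [  4. -11. -21.  80.   0.  92.] open 12.5 grip 0.2 F [0.  0.9 0.5]
scene 53 mean [418.5 151.1  65.9] z10-90 [58. 80.] y10-90 [138. 164.] x10-90 [413. 422.]
```

It is pivoting: the cap dropped to z 66.

Emit:
jog_arm(commands=[12.36, 0, 0, 0, 0])

```text
t: 35.25
eef_pos: [419.3, 93.6, 112.4]
tool_rot: [[-0.033, 0.999, 0.0], [0.999, 0.033, 0.0], [0.0, 0.0, -1.0]]
contact_force: [-0.5, 0.3, 0.6]
opening: 12.1
grip_force: 0.0
```

```bash
python3 -c "
from cap import *
cap('red')"
```

```text
t 35.2 pos [419.3  93.6 112.4] yawY 1.9 q [  4. -11. -21.  80.   0.  92.] open 12.1 grip 0.0 F [-0.5  0.3  0.6]
scene 69 mean [417.1  94.4  18.6] z10-90 [13. 25.] y10-90 [ 79. 112.] x10-90 [413. 422.]
top 10 mean [420.3  73.7  30. ] z10-90 [25. 34.] y10-90 [71. 76.] x10-90 [415. 425.]
```

The marker swung past and dropped. I'll let it settle and look again. Next time I'll tighten straight after each short loosening.

Emit:
jog_arm(commands=[40, 0, 0, 0, 0, 40, 0, 0, 0, 0, 40, 0, 0, -60, 0, 40, 250, 0, -60, 0, 40, 250, 0, -60, 0, 40, 250, 0, -60, 0, 40, 250, 0, -60, 0, 40, 250, 0, -60, 0, 40, 250, 0, -60, 0, 40, 250, 0, -60, 0, 40, 250, 0, -60, 0, 40, 250, 0, -60, 0])

```text
t: 36.55
eef_pos: [411.3, 342.2, 172.4]
tool_rot: [[-0.031, 1.0, 0.0], [1.0, 0.031, -0.0], [-0.0, 0.0, -1.0]]
contact_force: [0.8, 0.1, -0.3]
opening: 40.1
grip_force: 0.0
```

Run:
```python
from mk import *
go()
p,d=grab_frame("top");markers(p,d);cv2.imwrite("pics/t3.png",p[170:330,120:320])
```

```text
t 36.5 pos [411.3 342.2 172.4] yawY 1.79 q [ 33.   4.   0.  86.  -0. 121.] open 40.1 grip 0.0 F [ 0.8  0.1 -0.3]
marker 145 [264.4 270.1] ctr [436.5 -32.7] [21. 75.] 6.2 cap at [0 0] dir to cap 175.7 hue None
marker 157 [217.1 275. ] ctr [423.7  73.7] [89. 22.] 87.0 cap at [420.4  95. ] dir to cap 98.8 hue 1.0
```

Run:
```python
from h import *
p,d=grab_frame("top");P=pts("top",d);cv2.imwrite("pics/t4.png",cv2.resize(p[245:300,160:300],(700,275),interpolation=cv2.INTER_CUBIC))
```

```text
(no output)
```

View pics/t4.png

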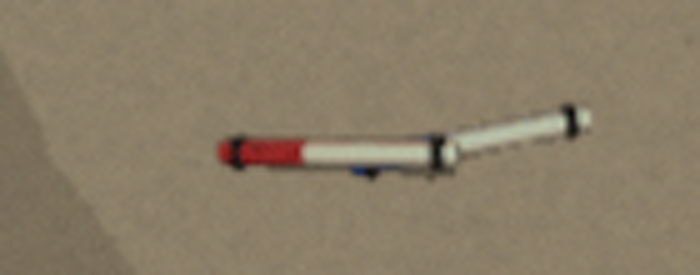

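The red marker now lies with its white end on top of the blue one: red cap at (235,152), white end at (440,152), and the blue tail out to the right. I'll take the red one by its free cap end.

Run:
```python
from h import *
f=lambda x,y:[160+(x+.5)/5-.5,245+(y+.5)/5-.5]
a=plane("top",[f(218,152)],8)[0];b=plane("top",[f(457,153)],20)[0]
print(a,b,np.hypot(*(b-a)[:2])); u=(b-a)/np.linalg.norm(b-a);g=a+25*u;print("g",g,"perp yaw",np.degrees(np.arctan2(u[1],u[0]))+90)
go((g[0],g[1],30,1.8),(g[0],g[1],3,1.8))
```

```text
[419.87986285 117.86618675   8.        ] [422.13436736  -3.56751345  20.        ] 121.45462665046124
g [420.34167735  92.99161091  10.45808955] perp yaw 1.0636154129115027
t 36.6 pos [411.4 342.2 172.6] yawY 1.78 q [ 33.   4.   0.  86.  -0. 121.] open 39.7 grip 0.0 F [ 1.4 -0.6  0.1]
 -> [-249.4    1.2  142.6] turn -0.0
 -> [-249.4    1.2  169.6] turn -0.0
```

Emit:
jog_arm(commands=[40, -50, 0, 0, 0, 40, -100, 0, 0, 0, 40, -150, 0, 0, 0, 40, -200, 0, 0, 0, 40, -249, 1, 40, 0, 40, -249, 1, 80, 0, 40, -249, 1, 120, 0, 40, -249, 1, 150, 0, 40, -249, 1, 165, 0, 40, -249, 1, 170, 0, 30, -249, 1, 170, 0, 20, -249, 1, 170, 0, 16, -249, 1, 170, 0, 14, -249, 1, 170, 0, 12, -249, 1, 170, 0, 11, -249, 1, 170, 0, 11, -249, 1, 170, 0, 11, -249, 1, 170, 0])

```text
t: 38.45
eef_pos: [421.6, 94.7, 3.4]
tool_rot: [[-0.033, 0.999, 0.003], [0.999, 0.033, 0.0], [0.0, 0.003, -1.0]]
contact_force: [2.7, 0.1, 5.6]
opening: 15.3
grip_force: 19.9
```

Emit:
jog_arm(commands=[11, 0, 0, -20, 0, 11, 0, 0, -50, 0, 11, 0, 0, -80, 0, 11, 40, 0, -120, 0, 11, 80, 0, -130, 0, 11, 120, 0, -130, 0, 11, 150, 0, -130, 0, 11, 150, 0, -130, 0, 11, 150, 0, -130, 0])

```text
t: 39.35
eef_pos: [414.0, 244.4, 131.0]
tool_rot: [[-0.035, 0.999, -0.003], [0.999, 0.035, -0.002], [-0.002, -0.003, -1.0]]
contact_force: [0.5, -0.2, -0.1]
opening: 15.0
grip_force: 19.6
```

Run:
```python
from cap import *
cap("red")
from mk import *
p,d=grab_frame("top");markers(p,d)
```

```text
t 39.4 pos [414.  244.4 131. ] yawY 2.0 q [ 23.  -4. -12.  82.  -0. 111.] open 15.0 grip 19.6 F [ 0.5 -0.2 -0.1]
scene 16 mean [407.3 243.  150.8] z10-90 [139. 178.] y10-90 [226. 263.] x10-90 [395. 413.]
top 35 mean [414.3 230.  149.6] z10-90 [144. 150.] y10-90 [225. 236.] x10-90 [410. 418.]
marker 250 [253.5 272.3] ctr [430.6  -9.8] [ 16. 123.] 12.7 cap at [420.5  26.5] dir to cap 105.6 hue 112.0
```

The grip closed on the cap ring (opening 15), which makes a good pivot. Now loosening in steps.

Emit:
jog_arm(commands=[15, 0, 0, 0, 0, 15, 0, 0, 0, 0, 15.5, 0, 0, 0, 0, 15.5, 0, 0, 0, 0, 15.5, 0, 0, 0, 0])

```text
t: 40.0
eef_pos: [415.4, 244.4, 132.4]
tool_rot: [[-0.033, 0.999, 0.0], [0.999, 0.033, 0.0], [0.0, 0.0, -1.0]]
contact_force: [1.1, 0.3, 0.2]
opening: 15.3
grip_force: 15.2
```

Emit:
jog_arm(commands=[15.8, 0, 0, 0, 0, 15.8, 0, 0, 0, 0, 15.8, 0, 0, 0, 0])

```text
t: 40.3
eef_pos: [415.2, 244.5, 132.3]
tool_rot: [[-0.033, 0.999, -0.0], [0.999, 0.033, -0.0], [-0.0, -0.0, -1.0]]
contact_force: [-0.1, -0.1, -0.6]
opening: 15.8
grip_force: 12.1
```

Emit:
jog_arm(commands=[16.2, 0, 0, 0, 0, 16.2, 0, 0, 0, 0, 16.2, 0, 0, 0, 0])

```text
t: 40.6
eef_pos: [415.3, 244.5, 132.3]
tool_rot: [[-0.033, 0.999, 0.0], [0.999, 0.033, 0.0], [0.0, 0.0, -1.0]]
contact_force: [-0.4, -0.4, -1.0]
opening: 16.1
grip_force: 8.1
```

Emit:
jog_arm(commands=[16.4, 0, 0, 0, 0, 16.4, 0, 0, 0, 0, 16.4, 0, 0, 0, 0])

```text
t: 40.9
eef_pos: [415.3, 244.5, 132.3]
tool_rot: [[-0.033, 0.999, -0.0], [0.999, 0.033, -0.0], [-0.0, -0.0, -1.0]]
contact_force: [-0.1, 0.0, -0.9]
opening: 16.7
grip_force: 6.1
```

```bash
cat >> cap.py <<'E'
def body(zmin=20):
    "white/any non-dark pixels of the held marker: fit line"
    s=state();c=np.array(s["eef_pos"])
    for cam in("scene","top"):
        q,e=grab_frame(cam);P=pts(cam,e);V=cv2.cvtColor(q,cv2.COLOR_BGR2HSV)[...,2]
        k=(P[...,2]>zmin)&(P[...,2]<c[2]+30)&(np.linalg.norm(P[...,:2]-c[:2],axis=2)<125)&(V>65)&(abs(P[...,0]-c[0]-0)<15)
        Q=P[k]
        if len(Q)<12: print(cam,"few");continue
        m=np.median(Q,0);u=np.linalg.svd(Q-m)[2][0];t=(Q-m)@u
        print(cam,len(Q),"med",m.round(0),"dir",u.round(2),"ends",(m+u*t.min()).round(0),(m+u*t.max()).round(0))
E
python3 -c "
from cap import *
go();body()"
```

```text
t 40.9 pos [415.3 244.5 132.3] yawY 1.9 q [ 23.  -4. -12.  82.  -0. 111.] open 16.7 grip 6.1 F [-0.1  0.  -0.9]
scene 80 med [413. 219. 147.] dir [-0.01  0.98 -0.19] ends [413. 196. 151.] [412. 269. 137.]
top 209 med [416. 198. 153.] dir [-0.01  0.99 -0.16] ends [416. 146. 162.] [416. 239. 146.]
```

Emit:
jog_arm(commands=[16.6, 0, 0, 0, 0, 16.6, 0, 0, 0, 0, 16.7, 0, 0, 0, 0, 16.7, 0, 0, 0, 0])

```text
t: 41.4
eef_pos: [415.3, 244.5, 132.3]
tool_rot: [[-0.033, 0.999, 0.0], [0.999, 0.033, -0.0], [-0.0, 0.0, -1.0]]
contact_force: [-0.2, -0.1, -0.8]
opening: 17.0
grip_force: 3.0
```

```bash
python3 -c "
from cap import *
go();body()"
```

```text
t 41.4 pos [415.3 244.5 132.3] yawY 1.9 q [ 23.  -4. -12.  82.  -0. 111.] open 17.0 grip 3.0 F [-0.2 -0.1 -0.8]
scene 80 med [413. 219. 148.] dir [-0.01  0.98 -0.17] ends [413. 195. 152.] [412. 269. 139.]
top 216 med [416. 196. 154.] dir [-0.01  0.98 -0.18] ends [417. 147. 163.] [415. 238. 146.]
```

Emit:
jog_arm(commands=[16.75, 0, 0, 0, 0, 16.8, 0, 0, 0, 0, 16.8, 0, 0, 0, 0, 14, 0, 0, 0, 0, 14, 0, 0, 0, 0])

```text
t: 42.0
eef_pos: [415.3, 244.5, 132.3]
tool_rot: [[-0.033, 0.999, -0.0], [0.999, 0.033, -0.0], [-0.0, -0.0, -1.0]]
contact_force: [0.3, 0.3, -0.1]
opening: 15.1
grip_force: 19.5
```

```bash
python3 -c "
from cap import *
go();body()"
```

```text
t 42.0 pos [415.3 244.5 132.3] yawY 1.89 q [ 23.  -4. -12.  82.  -0. 111.] open 15.1 grip 19.5 F [ 0.3  0.3 -0.1]
scene 93 med [413. 219. 137.] dir [-0.01  1.    0.07] ends [413. 191. 135.] [412. 268. 140.]
top 237 med [416. 197. 137.] dir [-0.01  1.    0.08] ends [416. 146. 133.] [416. 238. 140.]
```

It rotated 14° in a controlled way and was caught. Repeating for longer.

Emit:
jog_arm(commands=[16.5, 0, 0, 0, 0, 16.75, 0, 0, 0, 0, 16.8, 0, 0, 0, 0, 16.8, 0, 0, 0, 0, 16.8, 0, 0, 0, 0, 14, 0, 0, 0, 0, 14, 0, 0, 0, 0])

```text
t: 42.8
eef_pos: [415.3, 244.5, 132.3]
tool_rot: [[-0.033, 0.999, 0.0], [0.999, 0.033, -0.0], [-0.0, 0.0, -1.0]]
contact_force: [0.1, -0.4, -0.0]
opening: 14.6
grip_force: 19.6
```

```bash
python3 -c "
from cap import *
go();body()"
```

```text
t 42.8 pos [415.3 244.5 132.3] yawY 1.9 q [ 23.  -4. -12.  82.  -0. 111.] open 14.6 grip 19.6 F [ 0.1 -0.4 -0. ]
scene 78 med [410. 246.  79.] dir [0.01 0.26 0.96] ends [409. 233.  32.] [411. 266. 155.]
top 78 med [416. 238.  77.] dir [-0.03 -0.12 -0.99] ends [418. 246. 145.] [415. 234.  39.]
```

Nearly vertical now. I'll measure the cup's rim centre and carry the marker over.

Run:
```python
from cap import *
p,d=grab_frame("top");P=pts("top",d)
k=(abs(P[...,2]-103)<7)&(abs(P[...,0]-590)<50)&(abs(P[...,1]-93)<50)
Q=P[k];(x,y),r=cv2.minEnclosingCircle(Q[:,:2].astype(np.float32));print(k.sum(),x,y,r,Q.mean(0))
go((590,101,240),(590,101,125))
```

```text
132 589.5722045898438 92.43806457519531 31.99012565612793 [590.07420146  92.94142695 101.52977537]
t 43.0 pos [415.3 244.5 132.3] yawY 1.9 q [ 23.  -4. -12.  82.  -0. 111.] open 14.8 grip 19.6 F [ 0.6 -0.2 -0.1]
 -> [-149.2  169.9 -107.7] turn 0
 -> [-149.2  169.9    7.3] turn 0
```

Emit:
jog_arm(commands=[12, 0, 0, -40, 0, 12, 0, 0, -80, 0, 12, 0, 0, -108, 0, 12, -25, 30, -108, 0, 12, -55, 62, -108, 0, 12, -85, 96, -108, 0, 12, -115, 130, -108, 0, 12, -140, 160, -108, 0, 12, -149, 170, -108, 0, 12, -149, 170, -108, 0, 12, -149, 170, -108, 0, 12, -149, 170, -108, 0, 12, -149, 170, -108, 0])

```text
t: 44.25
eef_pos: [589.2, 102.5, 241.0]
tool_rot: [[-0.035, 0.999, 0.0], [0.999, 0.035, 0.0], [0.0, 0.0, -1.0]]
contact_force: [0.5, 0.2, -0.4]
opening: 14.2
grip_force: 19.6
```

```bash
python3 -c "
from cap import *
go((590,101,190),(590,101,125));body(115)
q,e=grab_frame('scene');cv2.imwrite('pics/h7.png',cv2.resize(q[150:290,200:340],(500,500)))"
```

```text
t 44.2 pos [589.2 102.5 241. ] yawY 2.0 q [ 3. 14. 19. 95.  0. 91.] open 14.2 grip 19.6 F [ 0.5  0.2 -0.4]
 -> [-1.5  0.7 51. ] turn 0
 -> [ -1.5   0.7 116. ] turn 0
scene 126 med [583. 108. 208.] dir [0.02 0.25 0.97] ends [581.  91. 142.] [584. 124. 268.]
top 51 med [585.  94. 171.] dir [-0.03  0.14  0.99] ends [586.  90. 142.] [583. 105. 247.]
```

View pics/h7.png

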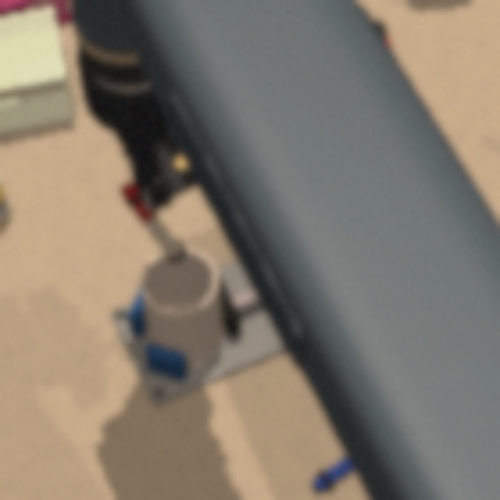

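The marker's lower end is centred over the cup opening. Inserting.

Emit:
jog_arm(commands=[12, -1, 2, 30, 0, 12, -1, 2, 60, 0, 12, -1, 2, 80, 0, 12, -1, 2, 95, 0, 12, -1, 2, 105, 0, 12, -1, 2, 112, 0, 12, -1, 2, 112, 0])

```text
t: 45.1
eef_pos: [591.9, 100.3, 127.8]
tool_rot: [[-0.033, 0.999, -0.001], [0.999, 0.033, -0.0], [-0.0, -0.001, -1.0]]
contact_force: [-0.5, -0.9, 0.0]
opening: 14.5
grip_force: 19.6
```

Emit:
jog_arm(commands=[25, 0, 0, 0, 0, 30, 0, 0, 0, 0, 30, 0, 0, 0, 0, 30, 0, 0, 0, 0, 30, 0, 0, -40, 0, 30, 0, 0, -90, 0, 30, 0, 0, -130, 0, 30, 45, -40, -130, 0, 30, 90, -80, -130, 0, 30, 135, -120, -130, 0, 30, 180, -160, -130, 0, 30, 200, -170, -130, 0, 30, 200, -170, -130, 0, 30, 200, -170, -130, 0])

```text
t: 46.5
eef_pos: [414.6, 295.9, 258.9]
tool_rot: [[-0.037, 0.999, 0.001], [0.999, 0.037, 0.0], [0.0, 0.001, -1.0]]
contact_force: [0.7, -0.7, -0.3]
opening: 29.9
grip_force: 0.0
```

Run:
```python
from mk import *
go()
p,d=grab_frame("top");markers(p,d);P=pts("top",d);H,S,V=cv2.split(cv2.cvtColor(p,cv2.COLOR_BGR2HSV).astype(int))
k=((H<8)|(H>172))&(S>120)&(V>50)&(abs(P[...,0]-590)<70)&(abs(P[...,1]-93)<70);print("red in cup",k.sum(),P[k].mean(0),P[k].max(0))
k=(V>110)&(S<110)&(abs(P[...,0]-590)<28)&(abs(P[...,1]-93)<28)&(P[...,2]>40);print(np.nanpercentile(P[k],[5,50,95],axis=0).round() if k.sum() else 0)
```

```text
t 46.5 pos [414.6 295.9 258.9] yawY 2.12 q [ 28.   1.   7.  96.  -0. 116.] open 29.9 grip 0.0 F [ 0.7 -0.7 -0.3]
marker 253 [253.1 272.3] ctr [430.1  -6.1] [ 16. 131.] 12.4 cap at [420.5  26.7] dir to cap 106.3 hue 112.0
red in cup 55 [591.26664005 113.48064192 118.62809714] [608.90767638 123.80307174 138.53090289]
[[563.  67.  72.]
 [574. 101. 102.]
 [617. 120. 104.]]
```

Red is standing in the cup, its top at about 138 mm as it should be. Now blue: I'll pinch its cap ring.

```bash
python3 -c "
from h import *
go((419.6,34,150,12.4),(419.6,34,3,12.4))"
```

```text
t 46.5 pos [415.7 294.8 258.6] yawY 2.0 q [ 28.   1.   7.  96.  -0. 116.] open 30.4 grip 0.0 F [-0.  -0.2  0.2]
 -> [-260.7   -5.3  108.7] turn -2.08
 -> [-260.6   -5.5  255.7] turn -2.08
```

Emit:
jog_arm(commands=[40, -50, 0, 20, -1, 40, -100, -2, 40, -2, 40, -150, -3, 60, -2, 40, -200, -4, 80, -2, 40, -261, -5, 109, -2, 40, -261, -5, 109, -2, 40, -261, -5, 150, -2, 40, -261, -5, 190, -2, 40, -261, -5, 225, -2, 40, -261, -5, 245, -2, 40, -261, -5, 254, -2, 40, -261, -5, 254, -2, 40, -261, -5, 254, -2, 40, -261, -5, 254, -2])

```text
t: 47.95
eef_pos: [421.1, 33.1, 6.1]
tool_rot: [[-0.206, 0.979, 0.004], [0.979, 0.206, -0.0], [-0.001, 0.003, -1.0]]
contact_force: [-0.5, 0.6, 0.9]
opening: 39.7
grip_force: 0.0
```

Emit:
jog_arm(commands=[30, 0, 0, 0, 0, 20, 0, 0, 0, 0, 18, 0, 0, 0, 0, 16, 0, 0, 0, 0, 14, 0, 0, 0, 0, 12, 0, 0, 0, 0, 12, 0, 0, 0, 0, 12, 0, 0, 0, 0], newtons=20)

```text
t: 48.75
eef_pos: [419.7, 33.6, 4.9]
tool_rot: [[-0.206, 0.979, 0.001], [0.979, 0.206, 0.0], [-0.0, 0.001, -1.0]]
contact_force: [-1.1, 0.1, 4.7]
opening: 15.9
grip_force: 20.4
```

Emit:
jog_arm(commands=[12, 0, 0, -20, 0, 12, 0, 0, -50, 0, 12, 0, 0, -80, 1, 12, 0, 0, -110, 2, 12, 0, 0, -127, 2, 12, 0, 0, -127, 2, 16, 0, 0, -127, 2, 16, 0, 0, -127, 2, 16.4, 0, 0, -127, 2, 16.4, 0, 0, -127, 2, 16.4, 0, 0, -127, 2])

```text
t: 49.85
eef_pos: [418.8, 33.5, 130.6]
tool_rot: [[-0.033, 0.999, -0.001], [0.999, 0.033, 0.0], [0.0, -0.001, -1.0]]
contact_force: [0.0, -0.9, -0.2]
opening: 16.4
grip_force: 11.3
```

```bash
python3 -c "
from cap import *
go();body()"
```

```text
t 49.9 pos [418.8  33.5 130.6] yawY 1.89 q [ -5. -13. -20.  83.   0.  84.] open 16.4 grip 11.3 F [ 0.  -0.9 -0.2]
scene 22 med [415.  45. 136.] dir [0.05 1.   0.03] ends [413.   2. 135.] [415.  51. 137.]
top 175 med [423. -37. 137.] dir [-0.03  1.   -0.  ] ends [424. -73. 137.] [422.  -5. 137.]
```

Emit:
jog_arm(commands=[16.8, 0, 0, 0, 0, 16.8, 0, 0, 0, 0, 17, 0, 0, 0, 0, 17, 0, 0, 0, 0, 17, 0, 0, 0, 0])

```text
t: 50.45
eef_pos: [419.3, 33.5, 131.4]
tool_rot: [[-0.033, 0.999, 0.0], [0.999, 0.033, -0.0], [-0.0, 0.0, -1.0]]
contact_force: [0.3, -1.0, -0.2]
opening: 17.0
grip_force: 0.0
```

```bash
python3 -c "
from cap import *
go();body()"
```

```text
t 50.5 pos [419.3  33.5 131.4] yawY 1.9 q [ -5. -13. -20.  83.   0.  84.] open 17.0 grip 0.0 F [ 0.3 -1.  -0.2]
scene 17 med [425.  44. 139.] dir [-0.93 -0.04  0.35] ends [432.  44. 136.] [402.  43. 148.]
top few
```

Emit:
jog_arm(commands=[10, 0, 0, 0, 0, 10, 0, 0, 0, 0, 10, 0, 0, 0, 0])

```text
t: 50.85
eef_pos: [419.3, 33.5, 131.3]
tool_rot: [[-0.033, 0.999, 0.0], [0.999, 0.033, -0.0], [-0.0, 0.0, -1.0]]
contact_force: [0.5, -0.2, 0.3]
opening: 10.4
grip_force: 0.0
```

```bash
python3 -c "
from cap import *
cap('blue');body(10)
from mk import *
p,d=grab_frame('top');markers(p,d)"
```

```text
t 50.9 pos [419.3  33.5 131.3] yawY 1.9 q [ -5. -13. -20.  83.  -0.  84.] open 10.4 grip 0.0 F [ 0.5 -0.2  0.3]
scene 19 mean [415.7  71.3  12.1] z10-90 [ 9. 15.] y10-90 [58. 86.] x10-90 [414. 418.]
scene 108 med [418.  43.  13.] dir [ 0.01  0.01 -1.  ] ends [416.  42. 157.] [418.  43.  10.]
top 39 med [423. -14.  14.] dir [-0.07  1.   -0.02] ends [424. -29.  14.] [423.  -3.  13.]
```

It slipped out and lies flat again. I'll re-measure and retry with finer steps.

Emit:
jog_arm(commands=[40, 50, 0, 0, 0, 40, 100, 0, 0, 0, 40, 150, 0, 0, 0, 40, 200, 0, 0, 0, 40, 200, 0, 0, 0, 40, 200, 0, 0, 0])

```text
t: 51.7
eef_pos: [412.1, 234.2, 131.1]
tool_rot: [[-0.036, 0.999, -0.001], [0.999, 0.036, -0.001], [-0.001, -0.001, -1.0]]
contact_force: [0.4, 0.7, 0.2]
opening: 39.9
grip_force: 0.0
```

Run:
```python
from mk import *
p,d=grab_frame('top');markers(p,d)
H,S,V=cv2.split(cv2.cvtColor(p,cv2.COLOR_BGR2HSV).astype(int));P=pts("top",d)
k=(V<55)&(P[...,2]>5)&(P[...,2]<25)&(abs(P[...,0]-425)<60)&(abs(P[...,1]-10)<110)
n,l,s,c=cv2.connectedComponentsWithStats(k.astype(np.uint8))
for i in range(1,n):
    if s[i,4]>3: print("ring",s[i,4],plane("top",[c[i]],10)[0])
go()
```

```text
marker 262 [236.5 275.2] ctr [422.1  32.1] [ 15. 122.] 1.5 cap at [418.6  69. ] dir to cap 95.5 hue 112.0
ring 8 [421.85653848 -20.59486288  10.        ]
ring 10 [418.20458953  83.86911725  10.        ]
t 51.8 pos [412.4 233.2 131.1] yawY 1.95 q [ 21.  -5. -13.  82.  -0. 109.] open 40.1 grip 0.0 F [-0.1  0.4  0.1]
```

Emit:
jog_arm(commands=[40, -45, 0, 0, 0, 40, -90, 1, 0, 0, 40, -135, 2, 0, 0, 40, -160, 2, 0, 0, 40, -160, 2, 30, 0, 40, -160, 2, 70, 0, 40, -160, 2, 100, 0, 40, -160, 2, 120, 0, 40, -160, 2, 128, 0, 40, -160, 2, 128, 0, 40, -160, 2, 128, 0, 30, -160, 2, 128, 0, 20, -160, 2, 128, 0, 18, -160, 2, 128, 0, 16, -160, 2, 128, 0, 14, -160, 2, 128, 0, 12, -160, 2, 128, 0, 12, -160, 2, 128, 0, 12, -160, 2, 128, 0], newtons=20)

```text
t: 53.65
eef_pos: [420.7, 73.7, 4.2]
tool_rot: [[-0.033, 0.999, 0.002], [0.999, 0.033, 0.0], [0.0, 0.002, -1.0]]
contact_force: [-1.6, -0.2, 5.3]
opening: 16.2
grip_force: 19.6
```

Emit:
jog_arm(commands=[12, 0, 0, -20, 0, 12, 0, 0, -50, 0, 12, 0, 0, -80, 0, 12, 0, 0, -110, 0, 12, 0, 0, -130, 0, 12, 0, 0, -130, 0, 15.8, 0, 0, -130, 0, 15.8, 0, 0, -130, 0, 15.8, 0, 0, -130, 0])

```text
t: 54.55
eef_pos: [418.7, 73.6, 131.4]
tool_rot: [[-0.033, 0.999, -0.004], [0.999, 0.033, -0.0], [0.0, -0.004, -1.0]]
contact_force: [-0.6, 0.4, -1.0]
opening: 15.6
grip_force: 19.0
```

```bash
python3 -c "
from cap import *
go();body()"
```

```text
t 54.5 pos [418.7  73.6 131.4] yawY 1.9 q [  1. -12. -20.  83.  -0.  89.] open 15.6 grip 19.0 F [-0.6  0.4 -1. ]
scene 36 med [416.  47. 137.] dir [-0.07 -0.99 -0.1 ] ends [419.  91. 142.] [415.  34. 136.]
top 170 med [420.  11. 138.] dir [-0.01  1.   -0.01] ends [421. -30. 139.] [420.  46. 138.]
```

Fine loosening, with a read at each step.

Emit:
jog_arm(commands=[16.2, 0, 0, 0, 0, 16.2, 0, 0, 0, 0, 16.4, 0, 0, 0, 0, 16.4, 0, 0, 0, 0])

```text
t: 55.05
eef_pos: [420.0, 73.6, 133.3]
tool_rot: [[-0.033, 0.999, 0.0], [0.999, 0.033, 0.0], [-0.0, 0.0, -1.0]]
contact_force: [-0.1, 0.1, -0.2]
opening: 16.5
grip_force: 9.5
```

Emit:
jog_arm(commands=[16.5, 0, 0, 0, 0, 16.55, 0, 0, 0, 0, 16.55, 0, 0, 0, 0])

```text
t: 55.35
eef_pos: [420.0, 73.6, 133.4]
tool_rot: [[-0.033, 0.999, 0.0], [0.999, 0.033, -0.0], [-0.0, 0.0, -1.0]]
contact_force: [1.0, 0.8, -0.5]
opening: 16.7
grip_force: 7.1
```

Emit:
jog_arm(commands=[16.6, 0, 0, 0, 0, 16.65, 0, 0, 0, 0, 16.65, 0, 0, 0, 0])

```text
t: 55.65
eef_pos: [419.9, 73.6, 133.3]
tool_rot: [[-0.033, 0.999, -0.0], [0.999, 0.033, -0.0], [-0.0, -0.0, -1.0]]
contact_force: [-0.2, 0.5, -1.4]
opening: 16.4
grip_force: 5.5
```

```bash
python3 -c "
from cap import *
go();body()"
```

```text
t 55.6 pos [419.9  73.6 133.3] yawY 1.89 q [  1. -12. -19.  83.  -0.  89.] open 16.4 grip 5.5 F [-0.2  0.5 -1.4]
scene 35 med [417.  47. 139.] dir [-0.1  -0.99 -0.06] ends [422.  92. 142.] [416.  36. 138.]
top 191 med [422.   8. 140.] dir [-0.02  1.    0.01] ends [422. -30. 139.] [421.  44. 140.]
```

Emit:
jog_arm(commands=[16.7, 0, 0, 0, 0, 16.75, 0, 0, 0, 0, 16.8, 0, 0, 0, 0, 16.8, 0, 0, 0, 0, 14, 0, 0, 0, 0, 14, 0, 0, 0, 0])

```text
t: 56.35
eef_pos: [419.9, 73.6, 133.3]
tool_rot: [[-0.033, 0.999, 0.0], [0.999, 0.033, 0.0], [0.0, 0.0, -1.0]]
contact_force: [0.1, 0.2, -0.2]
opening: 15.6
grip_force: 19.5
```

```bash
python3 -c "
from cap import *
go();body()"
```

```text
t 56.4 pos [419.9  73.6 133.3] yawY 1.9 q [  1. -12. -19.  83.   0.  89.] open 15.6 grip 19.5 F [ 0.1  0.2 -0.2]
scene 39 med [417.  80. 138.] dir [0.03 1.   0.03] ends [416.  35. 136.] [417.  93. 138.]
top 191 med [422.   8. 140.] dir [-0.02  1.    0.01] ends [422. -30. 139.] [421.  44. 140.]
```

Emit:
jog_arm(commands=[16.6, 0, 0, 0, 0, 16.75, 0, 0, 0, 0, 16.85, 0, 0, 0, 0, 16.88, 0, 0, 0, 0, 16.88, 0, 0, 0, 0, 14, 0, 0, 0, 0, 14, 0, 0, 0, 0])

```text
t: 57.15
eef_pos: [419.9, 73.5, 133.3]
tool_rot: [[-0.033, 0.999, -0.0], [0.999, 0.033, -0.0], [-0.0, -0.0, -1.0]]
contact_force: [0.9, 0.1, -0.0]
opening: 15.7
grip_force: 19.5
```

```bash
python3 -c "
from cap import *
go();body()"
```

```text
t 57.1 pos [419.9  73.5 133.3] yawY 1.9 q [  1. -12. -19.  83.  -0.  89.] open 15.7 grip 19.5 F [ 0.9  0.1 -0. ]
scene 34 med [420.  84. 136.] dir [0.02 0.92 0.4 ] ends [419.  31. 113.] [420.  94. 140.]
top 142 med [423.  14. 107.] dir [-0.03  0.9   0.44] ends [425. -19.  91.] [422.  46. 123.]
```

It is pivoting: 26° so far. Repeating.

Emit:
jog_arm(commands=[16.6, 0, 0, 0, 0, 16.75, 0, 0, 0, 0, 16.85, 0, 0, 0, 0, 16.88, 0, 0, 0, 0, 16.88, 0, 0, 0, 0, 14, 0, 0, 0, 0, 14, 0, 0, 0, 0])

```text
t: 57.95
eef_pos: [419.9, 73.6, 133.3]
tool_rot: [[-0.033, 0.999, 0.0], [0.999, 0.033, -0.0], [-0.0, 0.0, -1.0]]
contact_force: [0.3, -0.2, 0.5]
opening: 15.7
grip_force: 19.5
```

```bash
python3 -c "
from cap import *
go();body()"
```

```text
t 58.0 pos [419.9  73.6 133.3] yawY 1.9 q [  1. -12. -19.  83.  -0.  89.] open 15.7 grip 19.5 F [ 0.3 -0.2  0.5]
scene 28 med [419.  85. 139.] dir [0.01 0.82 0.57] ends [418.  25.  97.] [419.  95. 146.]
top 128 med [423.  21.  94.] dir [-0.02  0.8   0.6 ] ends [424.  -8.  73.] [422.  47. 114.]
```

Now 37°. A little longer.

Emit:
jog_arm(commands=[16.6, 0, 0, 0, 0, 16.75, 0, 0, 0, 0, 16.85, 0, 0, 0, 0, 16.9, 0, 0, 0, 0, 16.9, 0, 0, 0, 0, 16.9, 0, 0, 0, 0, 14, 0, 0, 0, 0, 14, 0, 0, 0, 0])

```text
t: 58.85
eef_pos: [419.9, 73.6, 133.3]
tool_rot: [[-0.033, 0.999, -0.0], [0.999, 0.033, -0.0], [-0.0, -0.0, -1.0]]
contact_force: [0.6, 0.6, -0.8]
opening: 15.9
grip_force: 19.5
```

```bash
python3 -c "
from cap import *
go();body()"
```

```text
t 58.9 pos [419.9  73.6 133.3] yawY 1.89 q [  1. -12. -19.  83.  -0.  89.] open 15.9 grip 19.5 F [ 0.6  0.6 -0.8]
scene 58 med [416.  55.  72.] dir [-0.02 -0.43 -0.9 ] ends [419.  95. 156.] [416.  41.  43.]
top 36 med [422.  44.  57.] dir [-0.04  0.34  0.94] ends [423.  37.  40.] [422.  49.  73.]
```

Emit:
jog_arm(commands=[16.6, 0, 0, 0, 0, 16.75, 0, 0, 0, 0, 16.85, 0, 0, 0, 0, 16.9, 0, 0, 0, 0, 16.9, 0, 0, 0, 0, 16.9, 0, 0, 0, 0, 14, 0, 0, 0, 0, 14, 0, 0, 0, 0])

```text
t: 59.75
eef_pos: [419.9, 73.6, 133.3]
tool_rot: [[-0.033, 0.999, -0.0], [0.999, 0.033, 0.0], [0.0, -0.0, -1.0]]
contact_force: [0.1, 0.7, 0.4]
opening: 15.9
grip_force: 19.5
```

```bash
python3 -c "
from cap import *
go();body()"
```

```text
t 59.8 pos [419.9  73.6 133.3] yawY 1.9 q [  1. -12. -19.  83.   0.  89.] open 15.9 grip 19.5 F [0.1 0.7 0.4]
scene 56 med [417.  54.  73.] dir [-0.01 -0.45 -0.9 ] ends [418.  96. 158.] [416.  39.  43.]
top 37 med [422.  43.  56.] dir [-0.09  0.35  0.93] ends [424.  36.  37.] [421.  50.  75.]
```

Blue is held about 23° off vertical, which is enough. I'll carry it over and insert it beside the red one, offset toward -x.

Run:
```python
from cap import *
go((578,113,235),(578,113,125))
```

```text
t 59.9 pos [419.9  73.5 133.3] yawY 1.89 q [  1. -12. -19.  83.  -0.  89.] open 15.5 grip 19.5 F [ 0.4 -0.5  0.4]
 -> [  34.2  159.3 -101.7] turn 0
 -> [ 34.2 159.3   8.3] turn 0
```

Emit:
jog_arm(commands=[12, 0, 0, -40, 0, 12, 0, 0, -80, 0, 12, 0, 0, -112, 0, 12, 10, 40, -112, 0, 12, 20, 80, -112, 0, 12, 28, 120, -112, 0, 12, 34, 150, -112, 0, 12, 34, 159, -112, 0, 12, 34, 159, -112, 0, 12, 34, 159, -112, 0, 12, 34, 159, -112, 0])

```text
t: 60.95
eef_pos: [576.7, 112.6, 246.0]
tool_rot: [[-0.033, 0.999, 0.0], [0.999, 0.033, -0.0], [-0.0, 0.0, -1.0]]
contact_force: [-1.1, -0.6, -0.3]
opening: 15.7
grip_force: 19.7
```

Run:
```python
from cap import *
go((578,113,200),(578,113,125));body(128)
```

```text
t 61.0 pos [576.7 112.6 246. ] yawY 1.89 q [ 5. 13. 18. 96. -0. 93.] open 15.7 grip 19.7 F [-1.1 -0.6 -0.3]
 -> [ 0.4  1.3 46. ] turn 0
 -> [  0.4   1.3 121. ] turn 0
scene 123 med [572. 100. 199.] dir [-0.01  0.37  0.93] ends [573.  78. 143.] [571. 128. 268.]
top 99 med [575.  91. 190.] dir [-0.03  0.39  0.92] ends [576.  74. 151.] [573. 116. 249.]
```

Emit:
jog_arm(commands=[12, 6, 4, 0, 0, 12, 6, 4, 20, 0, 12, 6, 4, 40, 0, 12, 6, 4, 55, 0, 12, 6, 4, 65, 0, 12, 5, 4, 75, 0, 12, 3, 4, 82, 0, 12, 3, 4, 82, 0])

```text
t: 61.85
eef_pos: [581.2, 115.6, 162.5]
tool_rot: [[-0.033, 0.999, -0.001], [0.999, 0.033, -0.0], [-0.0, -0.001, -1.0]]
contact_force: [0.0, -0.6, 0.7]
opening: 15.0
grip_force: 19.6
```

Emit:
jog_arm(commands=[12, 0, 0, 8, 0, 12, -2, 0, 16, 0, 12, -3, 0, 24, 0, 12, -4, 0, 32, 0, 12, -4, 0, 32, 0])

```text
t: 62.35
eef_pos: [582.9, 112.3, 132.6]
tool_rot: [[-0.033, 0.999, 0.004], [0.999, 0.033, 0.001], [0.001, 0.004, -1.0]]
contact_force: [-0.3, -0.1, 4.6]
opening: 15.9
grip_force: 22.1
```

Emit:
jog_arm(commands=[20, 0, 0, 0, 0, 26, 0, 0, 0, 0, 26, 0, 0, 0, 0, 26, 0, 0, 0, 0, 26, 0, 0, -30, 0, 26, 0, 0, -80, 0, 26, 0, 0, -120, 0, 26, 45, -40, -120, 0, 26, 90, -80, -120, 0, 26, 135, -120, -120, 0, 26, 180, -160, -120, 0, 26, 200, -170, -120, 0, 26, 200, -170, -120, 0, 26, 200, -170, -120, 0])

```text
t: 63.75
eef_pos: [403.7, 307.3, 250.3]
tool_rot: [[-0.037, 0.999, -0.001], [0.999, 0.037, -0.001], [-0.001, -0.002, -1.0]]
contact_force: [0.4, -0.3, -0.4]
opening: 26.2
grip_force: 0.0
```

Run:
```python
from mk import *
go()
for cam in("top","scene"):
    p,d=grab_frame(cam);P=pts(cam,d);H,S,V=cv2.split(cv2.cvtColor(p,cv2.COLOR_BGR2HSV).astype(int))
    if cam=="top":markers(p,d); a=cv2.resize(p[170:300,150:410],(520,260))
    else: b=cv2.resize(p[180:280,220:320],(260,260))
    for n,hue in(("red",(H<8)|(H>172)),("blue",(H>95)&(H<125))):
        k=hue&(S>110)&(V>40)&(abs(P[...,0]-590)<70)&(abs(P[...,1]-93)<70)&(P[...,2]>60);print(cam,n,k.sum(),P[k].mean(0).round(),np.percentile(P[k],[5,95],axis=0).round().tolist() if k.sum() else 0)
cv2.imwrite("pics/fin.png",np.hstack([a,b]))
```

```text
t 63.8 pos [403.7 307.3 250.3] yawY 2.12 q [ 30.   1.   6.  95.  -0. 118.] open 26.2 grip 0.0 F [ 0.4 -0.3 -0.4]
top red 61 [599. 113. 116.] [[593.0, 104.0, 95.0], [608.0, 122.0, 132.0]]
top blue 51 [580. 117. 125.] [[575.0, 106.0, 105.0], [585.0, 129.0, 140.0]]
scene red 0 [nan nan nan] 0
scene blue 0 [nan nan nan] 0<stdin>:8: RuntimeWarning: Mean of empty slice.
  ret = um.true_divide(
```

View pics/fin.png

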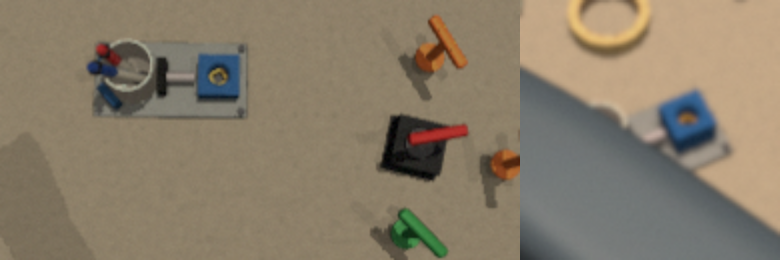

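Both caps stick out of the clamped cup (red (103,49), blue (95,67)), the key is in the black stand, and nothing is left on the table. Handing in.

```bash
python3 -c "
from station import finish_job
print(finish_job())"
```

```text
the job is handed in; nothing more can be done
None
```

I handed the job in at about 64 s of robot time: the cup is clamped with the screw turned to its stop, the key is back in its black stand, and the red and blue markers (no black one was visible) stand in the cup; I don't have the judge's result.

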